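# Seat the blade cartridge of the strip slicer and lock the head down

### The job

Make the hand slicer ready after its clean-down: take the blue scraper off the blades and lay it in the steel tool tray, and turn the loose blade cartridge in its collar by pushing its knob round until it drops fully home in its keyed seat. Then swing the press head down so that its fins pass between the blades, and after that push the barrel bolt fully home through the head's eye. Leave the two sample cups and the timer where they stand.

Things in the scene. Friction and masses are not known exactly. Their poses are not given: they have to be found in the camera images.
- slicer: Hand strip slicer, a fixed steel stand 250 (x) x 260 (y) mm. Origin on the table under the centre of its round seat; x points to its hinge side (away from the robot at yaw 0). Deck top at z 84 mm; a round collar on it (inner radius 77, outer 84 mm, top at z 98 mm) holds the cartridge. Red lines on the deck at y +-121 mm mark where the cartridge's knob may point when it is home.
- seat (a point): Centre of the seat on the deck top, 84 mm above the table. Inside the collar the deck has four key pockets for the dogs: at slicer x +-59 mm and y +-70 mm. A black catch tray stands under the deck; it stays there.
- cartridge: Loose blade cartridge, 0.65 kg: grey ring, 152 mm outside, 100 inside, 14 high, seven blades along its x axis, tops flush. Origin: centre of underside. Four 9 mm dogs below (x +-59, y +-70 mm) hold it 9 mm up (origin z 93 mm). Turns either way in the collar, 45 to 90 degrees to the nearer seat; when its x axis lies along the slicer's, either way round, within 1 to 2 degrees, it drops home by its weight (z 84 mm).
- knob (a point): Top of the upright black knob on the cartridge's turning lug, at cartridge y = +102 mm, 53 mm above the ring's underside; 18 mm thick, 32 mm tall. It starts on the robot's side. The lug reaches out over the collar, its top 22 mm above the ring's underside. Pushed sideways (about 2 to 5 N) it turns the cartridge; once the cartridge has dropped it stops firmly.
- head (a joint): Angle of the white press head about its hinge, rad: 0 shut, grows as it opens, up to 1.9. Stiff hinge, stays where it is left, about 4 N at the bar. Shut, its six 5 mm fins stand 12 mm deep in the 11 mm gaps between the blades; it cannot shut while the scraper lies there or the cartridge is not home.
- head_bar (a point): Centre of the head's black grip bar, round, 16 mm thick, 104 mm long (middle 75 mm free), along the slicer's y axis. Moves on an arc of 210 mm radius about the hinge. Head shut: 210 mm in front of the hinge and 13 mm above it, 138 mm above the table. At the start it stands up, leaning a little back, the bolt's eye sticking out to the front under its left end.
- head_hinge (a point): Centre of the head's hinge, 112 mm behind the seat's centre (slicer x), 125 mm above the table; hinge axis along the slicer's y axis.
- bolt (a joint): Travel of the barrel bolt at the deck's front edge, m: 0 drawn back, 0.030 fully home through the eye under the left end of the head's bar. It slides along the slicer's -y, stays where it is left and takes about 2 N.
- bolt_knob (a point): Top of the bolt's upright black knob, 16 mm thick, 26 mm tall, its top 140 mm above the table. At slicer x = -98 mm; y = +128 mm when drawn back, +98 mm when home. Rod and guide beside it reach up to 106 mm above the table.
- scraper: Blue plastic scraper, 152 mm long, 9 thick, 55 g, flat on the blades (underside 107 mm above the table). Origin: centre of underside. Handle along +y (20 mm wide, end at y = +76 mm), blade along -y (78 mm wide). Grip the handle across near the blade, at y = 0 to 30 mm, where it balances best (centre of mass about y = -18 mm).
- tool_tray: Shallow open steel tray, 225 (x) x 145 (y) x 22 mm, wall and floor 3 mm, loose on the table. Origin: centre of underside. The scraper fits in flat with its length along the tray's x.
- cup_a: Lidded white sample cup, 62 mm across, 42 mm high. A bystander.
- cup_b: Second such cup. A bystander.
- timer: Grey kitchen timer, 62 x 62 x 18 mm. A bystander.

How it is judged:
On the way, in this order (a step that is already met when the one before it is completed fails the run):
1. the blade cartridge has dropped home in its keyed seat while the head is still up (z of cartridge in the frame of seat below 0.003 m and horizontal distance between cartridge and seat below 0.005 m and angle between the x axis of cartridge and the x axis of slicer, either way round below 0.06 rad and angle between cartridge's own z axis and vertical below 0.04 rad and value of joint head above 0.3 rad), for 0.2 s.
2. the head is fully down, its fins between the blades, while the bolt is still drawn (z of cartridge in the frame of seat below 0.003 m and horizontal distance between cartridge and seat below 0.005 m and angle between the x axis of cartridge and the x axis of slicer, either way round below 0.06 rad and angle between cartridge's own z axis and vertical below 0.04 rad and value of joint head below 0.04 rad and value of joint bolt below 0.012 m), for 0.2 s.
3. the bolt is fully home (value of joint head below 0.04 rad and value of joint bolt above 0.027 m), for 0.2 s.
At the end, for the whole second after the job is handed in: Cartridge home (within 3 mm of the deck, centred within 5 mm, blades along the slicer within 0.06 rad), head shut (under 0.04 rad), bolt home (over 27 of 30 mm), scraper lying still and flat in the tool tray (centre within 60 mm along, 50 mm across of the tray's centre) (all of step 3 and z of cartridge in the frame of seat below 0.003 m and horizontal distance between cartridge and seat below 0.005 m and angle between the x axis of cartridge and the x axis of slicer, either way round below 0.06 rad and angle between cartridge's own z axis and vertical below 0.04 rad and x of scraper in the frame of tool_tray between -0.06 and 0.06 m and y of scraper in the frame of tool_tray between -0.05 and 0.05 m and z of scraper in the frame of tool_tray below 0.025 m and angle between scraper's own z axis and vertical below 0.25 rad and linear speed of scraper below 0.02 m/s); the robot touches nothing.
It fails at once if a sample cup or the timer is shifted by more than 30 mm (distance of any of cup_a, cup_b, timer from where it was at the start of the episode above 0.03 m).
It also fails if it takes over 72 s, if anything falls off the work surface, if the arm or the gripper's body presses on something with over 40 N, if the wrist force passes 120 N, or if a joint passes its speed limit or range.

### The arm

A 6-joint arm with a two-finger parallel gripper is mounted at the origin on a cart in front of the work surface, level with it; the furniture and walls round the work are solid. World frame = base frame: x ahead of the robot, y to its left, z up, the work surface at z = 0. Lengths are in m, angles in rad, forces in N, time in s.
With the tool pointing down it reaches from about 0.35 to 0.975 m from the base axis. Payload 4.9 kg.
Tool frame: the origin (TCP) lies at the very end of the fingers, on their centre line; the grasp point (between the pads) lies 19 mm behind it; x points along the fingers, y is the direction in which the jaws open and shut, and the axes are right-handed (so a half turn about x gives the same grasp; the last joint's range is limited). The gripper opens to 85 mm and grips with 20 to 120 N. Pads are 22 mm wide; open, the fingers measure 114 mm over their backs; the gripper's body (76 mm by 85 mm) begins 54 mm behind the grasp point. The pads swing forward as they close: fully open they stand 13 mm farther back than shut.
Start: joints at [1.221, 0.053, 1.613, -0, 1.476, -0.119], TCP at [0.143, 0.608, 0.205] pointing down, gripper open.
Joint ranges: [-3.01, 3.01], [-1.01, 2.22], [0.06, 2.58], [-1.02, 4.17], [0.09, 2.62], [-3.14, 3.14]. Speed limits (rad/s): [2.57, 2.57, 3.14, 3.14, 3.14, 3.14].

### API

Orientations are given as a rotation vector (axis times angle).
In Python, from station import ctrl, get_image, calibration, finish_job, search_frame, cut_out, mark_of gives the robot as it stands. The module is installed in compiled form; this text tells all that it offers.
- The arm moves only by the tool arm_command, never from a script. Its argument "plan" is a list that holds one entry, the list of rows, each a list of 7 numbers: the shift along the tool's x, y, z in m, then the turn, a rotation vector about the tool's x, y, z in degrees, then the finger opening in m, from 0 to 0.0854. A call has 1 to 20 rows; each row shifts and turns the pose as measured when the row begins, along the tool's axes as they then stand; what a row does not reach is not made up. A row lasts 1/12 s, in which the tool goes at most 41.7 mm and 7.16 degrees, less where a joint would pass 70% of its speed; a pose out of reach is approached as far as the arm can. A call with a gripper value outside its range is refused whole. The fingers move at their own pace and stop on an object; "squeeze" is the grip in N (left out, the last holds). Time passes only in rows, so rows that do not move let the fingers close. It gives the time, the measured TCP pose, the force and the opening at its end, in the units of the state.
- ctrl.get_obs(): the state, without advancing time (a new reading comes with each control period).
- get_image(name): name is "scene" or "top" or "wrist"; returns the picture (400x640x3 uint8, red, green, blue); there is no depth.
- calibration(name): a dict with "fx", "fy", "cx", "cy" (pixels), "k1" (the pictures are not rectified: a ray, as slopes to the right and down, at radius r is drawn at 1 + k1 r^2 times it, then the intrinsics apply), "cam_to_world" (4x4, takes a point from camera to world coordinates); the wrist camera has in their place "hand_eye" (4x4, takes a point from camera to tool coordinates, whose origin is the TCP and whose axes are the tool frame's). Camera axes: x right, y down, z forward; pixel columns grow to the right and rows downward; lengths in m; the calibration is good to about 2 mm. A picture is of the moment at which its call begins: read the wrist's pose just before it. calibration takes no time and is no camera call.
- finish_job(): hands the job in, once; it reports no verdict.
Trained networks look in the newest picture that a camera, given by its name, has taken for a name from the list of things; names that differ only in an ending like _2 or _b are one class to them, and where a whole thing is asked for, a point or a joint stands for the part that bears it (a point fixed in the world has none). Each returns a list of dicts, best first, with "conf" (0 to 1); they miss things now and then, are a little off and sometimes report something else, mostly with a low value. They report only what shows in the picture. A call takes as long as a camera call.
- search_frame(camera, thing): "at" ([x, y, z] in m, in the coordinates of the camera as it stood for that picture, good to about 4 mm: the middle of the surface that is visible of it).
- cut_out(camera, thing): "mask" (400x640 bool, what is visible of it).
- mark_of(camera, thing): "at" ([x, y, z] in m, in the coordinates of the camera as it stood for that picture, good to about 4 mm: a listed point, or the origin of a listed thing).
The state is a dict: "t": time; "q": joint angles; "dq": joint speeds; "effort": joint torques, N m; "tool_pos": TCP position; "tool_rot": TCP orientation; "contact_force": force on the tool from outside, world axes, zero at the start; "wrist_torque": the same for the moment, N m; "opening": finger opening in m.
Only numpy, scipy, OpenCV 4.12 (cv2) and the standard library are available. Lean on these libraries where they do the work, as an engineer would, in place of code of your own. Each camera call takes 0.05 s, during which the arm holds its last target. There are 200 camera calls.

## Working session

There is one attempt and no reset: what is moved stays moved. The work goes in short steps, Python scripts to look and compute and a tool call to move; the robot and the scene stay as the last step left them, time stands still between calls to the robot, and variables do not carry over. Pictures are saved under pics/ and viewed, about 8 in all and at most 12, crops included, and the job is handed in when it is done.

Besides the shell and the picture viewer there is one more tool, called after "Emit:" as a command line: name --argument value ..., lists and objects as JSON in quotes. arm_command: Moves the arm, as the interface text tells. Its arguments: {"type":"object","properties":{"plan":{"type":"array","items":{"type":"array","items":{"type":"array","items":{"type":"number"}}}},"squeeze":{"type":"number"}},"required":["plan"]}

```bash
mkdir -p pics; cat > h.py <<'E'
import numpy as np, cv2
from scipy.spatial.transform import Rotation as R
from station import *
def T(cam):
    c=calibration(cam)
    if 'cam_to_world' in c: return np.array(c['cam_to_world'])
    o=ctrl.get_obs(); M=np.eye(4); M[:3,:3]=R.from_rotvec(o['tool_rot']).as_matrix(); M[:3,3]=o['tool_pos']
    return M@np.array(c['hand_eye'])
def w(M,p): return (M@np.append(p,1))[:3]
def shot(cam,f=None):
    M=T(cam); im=get_image(cam)
    if f: cv2.imwrite('pics/'+f,im[:,:,::-1])
    return M
def marks(cam,M,names,fn=mark_of):
    for n in names:
        print(cam,n,[(np.round(w(M,d['at']),4).tolist(),round(d['conf'],2)) for d in fn(cam,n)[:3]])
def pix(cam,M,uv,z):
    "pixel -> world point on plane z"
    c=calibration(cam); x=(uv[0]-c['cx'])/c['fx']; y=(uv[1]-c['cy'])/c['fy']; a,b=x,y
    for _ in range(20):
        s=1+c['k1']*(a*a+b*b); a,b=x/s,y/s
    d=M[:3,:3]@[a,b,1]; o=M[:3,3]; return o+d*(z-o[2])/d[2]
def mask_pts(cam,M,n,z):
    r=cut_out(cam,n)
    if not r: return None
    m=r[0]['mask'].astype(np.uint8); ys,xs=np.nonzero(m)
    k=cv2.findContours(m,0,2)[0]; k=max(k,key=cv2.contourArea)[:,0]
    return r[0]['conf'],len(xs),np.array([pix(cam,M,p,z) for p in k])
E
python3 - <<'E'
from h import *
o=ctrl.get_obs(); print(o['t'],o['tool_pos'],R.from_rotvec(o['tool_rot']).as_matrix().round(3))
for c in ['scene','top']:
    M=shot(c,c+'0.png')
    print(c,M.round(3).tolist())
    marks(c,M,['slicer','seat','cartridge','knob','head_bar','head_hinge','bolt_knob','scraper','tool_tray','cup_a','timer'])
E
```

```text
0.0 [0.14272888 0.60780589 0.203992  ] [[-0.001  0.229  0.973]
 [-0.002  0.973 -0.229]
 [-1.    -0.002 -0.   ]]
scene [[0.686, -0.435, 0.584, -0.259], [-0.728, -0.418, 0.543, -0.881], [0.008, -0.797, -0.604, 0.938], [0.0, 0.0, 0.0, 1.0]]
scene slicer [([0.5245, -0.1624, 0.0015], 0.78)]
scene seat []
scene cartridge [([0.5274, -0.1604, 0.0932], 0.76)]
scene knob [([0.4463, -0.229, 0.1401], 0.67)]
scene head_bar [([0.7029, -0.1577, 0.3221], 0.72)]
scene head_hinge [([0.6369, -0.1622, 0.1259], 0.94), ([0.5242, -0.1565, 0.1079], 0.75), ([0.7039, -0.1584, 0.3242], 0.23)]
scene bolt_knob [([0.429, -0.0371, 0.1414], 0.54), ([0.5302, -0.4834, 0.0002], 0.39)]
scene scraper [([0.5259, -0.1567, 0.1096], 0.91), ([0.5269, -0.4789, -0.0001], 0.24)]
scene tool_tray [([0.4822, 0.2044, 0.0008], 0.84)]
scene cup_a [([0.6147, -0.4384, 0.0028], 0.88), ([0.5253, -0.4824, 0.0015], 0.69)]
scene timer [([0.4759, -0.4541, -0.0006], 0.96)]
top [[-0.009, -0.983, 0.184, 0.316], [-1.0, 0.009, 0.002, -0.14], [-0.004, -0.184, -0.983, 1.365], [0.0, 0.0, 0.0, 1.0]]
top slicer []
top seat []
top cartridge [([0.5263, -0.1611, 0.0896], 0.56), ([0.5349, -0.4806, 0.0019], 0.37)]
top knob [([0.4462, -0.2293, 0.1468], 0.88)]
top head_bar [([0.7015, -0.1616, 0.3241], 0.9)]
top head_hinge [([0.6355, -0.1608, 0.1251], 0.63)]
top bolt_knob []
top scraper [([0.5238, -0.1592, 0.1018], 0.93)]
top tool_tray [([0.4828, 0.1993, -0.0043], 0.93)]
top cup_a [([0.6106, -0.4436, -0.0041], 0.77), ([0.533, -0.4821, 0.0004], 0.58)]
top timer [([0.4673, -0.4564, -0.0013], 0.52)]
```

```bash
python3 -c "
import cv2
a=cv2.imread('pics/scene0.png');b=cv2.imread('pics/top0.png')
import numpy as np
cv2.imwrite('pics/both.png',cv2.resize(np.vstack([a,b]),None,fx=.75,fy=.75))"
```

```text
(no output)
```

View pics/both.png

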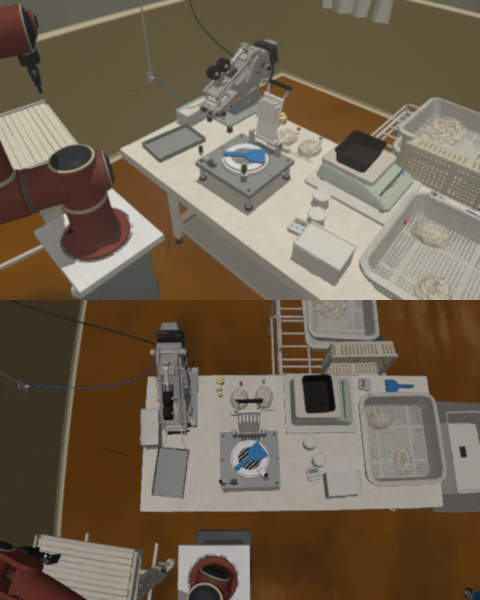

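The overview shows the slicer in the middle, with the head up at the far side. The tray is on the left, the cups and timer on the right. Next I'll take finer orientations from the masks and a crop.

```bash
python3 - <<'E'
from h import *
a=cv2.imread('pics/scene0.png');b=cv2.imread('pics/top0.png')
A=cv2.resize(a[170:290,250:410],(800,600),interpolation=cv2.INTER_CUBIC)
B=cv2.resize(b[100:260,190:400],(800,610),interpolation=cv2.INTER_CUBIC)[:600]
cv2.imwrite('pics/crop.png',cv2.resize(np.hstack([A,B]),(800,300)))
cv2.imwrite('pics/cropB.png',B)
for c in ['top','scene']:
    M=shot(c)
    for n,z in [('scraper',.116),('tool_tray',.022)]:
        r=mask_pts(c,M,n,z)
        if r:
            k=r[2][:,:2].astype(np.float32); print(c,n,r[0],r[1],cv2.minAreaRect(k*1000))
            if n=='scraper':
                rr=cut_out(c,n)[0]['mask']; ys,xs=np.nonzero(rr)
                P=np.array([pix(c,M,p,z)[:2] for p in zip(xs,ys)]); m=P.mean(0); V=np.linalg.svd(P-m,full_matrices=0)[2][0]
                if V@(m-P[np.argmax(abs((P-m)@V))])>0: V=-V
                s=(P-m)@V; print('centroid',m,'handle dir?',V,np.degrees(np.arctan2(V[1],V[0])),s.min(),s.max())
E
```

```text
top scraper 0.89 615 ((517.1900024414062, -165.4154052734375), (73.06497192382812, 152.87881469726562), 44.471065521240234)
centroid [ 0.53411598 -0.1755035 ] handle dir? [-0.60601331  0.79545451] 127.30179411646763 -0.05508672213450958 0.09655971152769449
top tool_tray 0.84 2798 ((480.50140380859375, 198.92039489746094), (152.70716857910156, 228.67222595214844), 84.0490493774414)
scene scraper 0.76 623 ((515.84765625, -167.32894897460938), (82.14435577392578, 147.3342742919922), 40.57356262207031)
centroid [ 0.53009088 -0.18091534] handle dir? [-0.59845165  0.80115892] 126.75908577434684 -0.05509576376064452 0.09364839451688238
scene tool_tray 0.69 2441 ((472.0667724609375, 189.02374267578125), (173.48019409179688, 243.35809326171875), 83.89532470703125)
```

View pics/cropB.png

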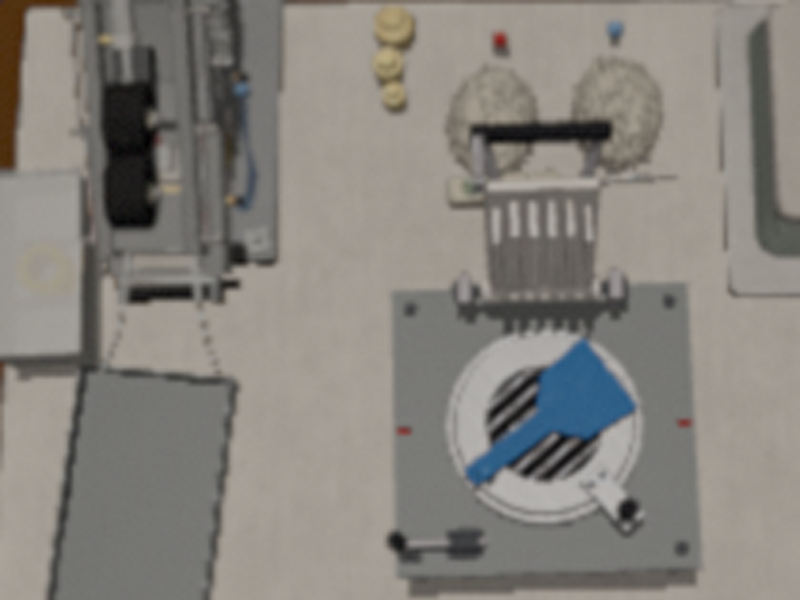

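The crop shows the scraper handle pointing towards lower-left (475,475) and its blade at (590,390). The cartridge knob is at (628,510), the bolt knob at (397,541), and the red marks are at (404,430) and (684,422). I'll write a row helper next, then a hover target.

```bash
cat >> h.py <<'E'
def rot(h):
    "tool pointing down, jaw axis (tool y) heading h deg"
    h=np.radians(h); y=np.array([np.cos(h),np.sin(h),0]); x=np.array([0,0,-1.]); return np.column_stack([x,y,np.cross(x,y)])
def rows(p,Rt,op,n=None,start=None):
    "rows of straight move to pose, slerped"
    o=ctrl.get_obs()
    p0,R0=(o['tool_pos'],R.from_rotvec(o['tool_rot']).as_matrix()) if start is None else start
    p0=np.array(p0);D=np.array(p)-p0; rv=R.from_matrix(R0.T@Rt).as_rotvec(degrees=True)
    n=n or int(max(np.ceil(np.linalg.norm(D)/.040),np.ceil(np.linalg.norm(rv)/7),1)); out=[]
    for i in range(n):
        Ri=R0@R.from_rotvec(rv*i/n,degrees=True).as_matrix()
        out.append((Ri.T@D/n).round(4).tolist()+(rv/n).round(2).tolist()+[op])
    print(n,'rows',out)
    return (np.array(p),Rt)
def st():
    o=ctrl.get_obs(); Rm=R.from_rotvec(o['tool_rot']).as_matrix()
    print('t',round(o['t'],2),'p',o['tool_pos'].round(4),'h',np.degrees(np.arctan2(Rm[1,1],Rm[0,1])).round(2),'down',Rm[:,0].round(3),'F',np.round(o['contact_force'],1),'op',round(o['opening'],4),'q',np.round(o['q'],2))
E
python3 - <<'E'
from h import *
print(np.array(calibration('wrist')['hand_eye']).round(3).tolist(),calibration('wrist')['fx'])
rows([.46,-.13,.29],rot(37),.06)
E
```

```text
[[-0.0, -0.294, 0.956, -0.168], [1.0, 0.001, 0.001, 0.0], [-0.001, 0.956, 0.294, -0.075], [0.0, 0.0, 0.0, 1.0]] 338.2348199867447
21 rows [[-0.004, -0.0308, 0.0227, 1.89, 0.0, 0.0, 0.06], [-0.004, -0.03, 0.0237, 1.89, 0.0, 0.0, 0.06], [-0.004, -0.0292, 0.0247, 1.89, 0.0, 0.0, 0.06], [-0.004, -0.0284, 0.0257, 1.89, 0.0, 0.0, 0.06], [-0.004, -0.0275, 0.0266, 1.89, 0.0, 0.0, 0.06], [-0.004, -0.0266, 0.0275, 1.89, 0.0, 0.0, 0.06], [-0.004, -0.0257, 0.0284, 1.89, 0.0, 0.0, 0.06], [-0.004, -0.0247, 0.0292, 1.89, 0.0, 0.0, 0.06], [-0.004, -0.0238, 0.03, 1.89, 0.0, 0.0, 0.06], [-0.004, -0.0228, 0.0308, 1.89, 0.0, 0.0, 0.06], [-0.004, -0.0217, 0.0315, 1.89, 0.0, 0.0, 0.06], [-0.004, -0.0207, 0.0322, 1.89, 0.0, 0.0, 0.06], [-0.004, -0.0196, 0.0329, 1.89, 0.0, 0.0, 0.06], [-0.004, -0.0185, 0.0335, 1.89, 0.0, 0.0, 0.06], [-0.004, -0.0174, 0.0341, 1.89, 0.0, 0.0, 0.06], [-0.004, -0.0162, 0.0346, 1.89, 0.0, 0.0, 0.06], [-0.004, -0.0151, 0.0352, 1.89, 0.0, 0.0, 0.06], [-0.004, -0.0139, 0.0356, 1.89, 0.0, 0.0, 0.06], [-0.004, -0.0127, 0.0361, 1.89, 0.0, 0.0, 0.06], [-0.004, -0.0115, 0.0365, 1.89, 0.0, 0.0, 0.06], [-0.004, -0.0103, 0.0368, 1.89, 0.0, 0.0, 0.06]]
```

Emit:
arm_command --plan '[[[-0.004,-0.031,0.023,1.9,0,0,0.06],[-0.004,-0.03,0.024,1.9,0,0,0.06],[-0.004,-0.029,0.025,1.9,0,0,0.06],[-0.004,-0.028,0.026,1.9,0,0,0.06],[-0.004,-0.0275,0.027,1.9,0,0,0.06],[-0.004,-0.027,0.0275,1.9,0,0,0.06],[-0.004,-0.026,0.028,1.9,0,0,0.06],[-0.004,-0.025,0.029,1.9,0,0,0.06],[-0.004,-0.024,0.03,1.9,0,0,0.06],[-0.004,-0.023,0.031,1.9,0,0,0.06],[-0.004,-0.022,0.0315,1.9,0,0,0.06],[-0.004,-0.021,0.032,1.9,0,0,0.06],[-0.004,-0.02,0.033,1.9,0,0,0.06],[-0.004,-0.0185,0.0335,1.9,0,0,0.06],[-0.004,-0.0175,0.034,1.9,0,0,0.06],[-0.004,-0.016,0.0345,1.9,0,0,0.06],[-0.004,-0.015,0.035,1.9,0,0,0.06],[-0.004,-0.014,0.0355,1.9,0,0,0.06],[-0.004,-0.013,0.036,1.9,0,0,0.06],[-0.004,-0.012,0.0365,1.9,0,0,0.06]]]'

```text
t: 3.27
tool_pos: [0.4431, -0.1278, 0.2912]
tool_rot: [0.715, 1.434, -0.707]
contact_force: [1.2, 1.4, 0.7]
opening: 0.0599
```

```bash
python3 - <<'E'
from h import *
st()
M=shot('wrist','w1.png'); marks('wrist',M,['slicer','cartridge','knob','bolt_knob','scraper','head_hinge'])
r=mask_pts('wrist',M,'scraper',.116)
if r: print(r[:2],cv2.minAreaRect((r[2][:,:2]*1000).astype(np.float32)))
E
```

```text
t 3.27 p [ 0.4431 -0.1278  0.2912] h 37.68 down [ 0.017 -0.002 -1.   ] F [1.2 1.4 0.7] op 0.0599 q [-0.45 -0.4   1.87  0.    1.66 -1.1 ]
wrist slicer []
wrist cartridge [([0.53, -0.1625, 0.0925], 0.91), ([0.6129, -0.4428, 0.0039], 0.31)]
wrist knob [([0.4471, -0.2284, 0.1458], 0.72)]
wrist bolt_knob [([0.6393, -0.1597, 0.1291], 0.62)]
wrist scraper [([0.526, -0.1591, 0.1001], 0.59)]
wrist head_hinge [([0.6414, -0.1603, 0.1271], 0.81)]
(0.7, 4613) ((520.56298828125, -159.1527862548828), (73.71391296386719, 151.18272399902344), 37.607566833496094)
```

View pics/w1.png

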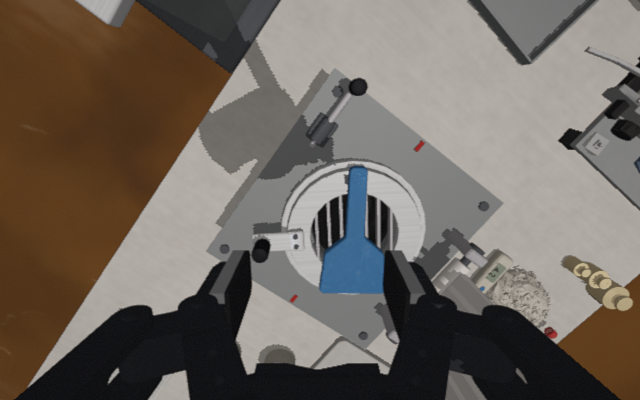

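The wrist view shows the handle running upright from (358,170) to the flare at about (355,240), with the jaws already aligned. The red marks are at (419,146) and (294,298), and the knob is at (261,250).

```bash
python3 - <<'E'
from h import *
M=T('wrist')
a=pix('wrist',M,(419,146),.084);b=pix('wrist',M,(294,298),.084);d=a-b
print(a,b,(a+b)/2,np.linalg.norm(d),'yaw',np.degrees(np.arctan2(-d[0],d[1])))
g=[.5121,-.1483]
s=rows(g+[.165],rot(37.6),.05)
s=rows(g+[.110],rot(37.6),.05,n=3,start=s)
E
```

```text
[ 0.52232183 -0.03778261  0.084     ] [ 0.52948719 -0.27836583  0.084     ] [ 0.52590451 -0.15807422  0.084     ] 0.24068989818596578 yaw 1.70595265636698
4 rows [[0.0317, 0.0097, 0.015, 0.08, 0.16, -0.16, 0.05], [0.0316, 0.0098, 0.0151, 0.08, 0.16, -0.16, 0.05], [0.0316, 0.0099, 0.0152, 0.08, 0.16, -0.16, 0.05], [0.0315, 0.01, 0.0152, 0.08, 0.16, -0.16, 0.05]]
3 rows [[0.0183, 0.0, 0.0, 0.0, 0.0, 0.0, 0.05], [0.0183, 0.0, 0.0, 0.0, 0.0, 0.0, 0.05], [0.0183, 0.0, 0.0, 0.0, 0.0, 0.0, 0.05]]
```

Emit:
arm_command --plan '[[[0.032,0.01,0.015,0,0.2,-0.2,0.05],[0.032,0.01,0.015,0,0.2,-0.2,0.05],[0.0315,0.01,0.015,0,0.2,-0.2,0.05],[0.0315,0.01,0.015,0,0.2,-0.2,0.05],[0,0,0,0,0,0,0.05]]]'

```text
t: 4.08
tool_pos: [0.5176, -0.1428, 0.1668]
tool_rot: [0.699, 1.443, -0.701]
contact_force: [-1.6, -0.3, -1.3]
opening: 0.05
```

```bash
python3 - <<'E'
from h import *
st(); rows([.5121,-.1483,.110],rot(37.6),.05,n=3)
E
```

```text
t 4.08 p [ 0.5176 -0.1428  0.1668] h 38.56 down [ 0.01  -0.006 -1.   ] F [-1.6 -0.3 -1.3] op 0.05 q [-0.41 -0.14  1.86 -0.    1.41 -1.08]
3 rows [[0.0189, -0.0027, 0.0001, 0.32, 0.2, -0.08, 0.05], [0.0189, -0.0026, 0.0002, 0.32, 0.2, -0.08, 0.05], [0.0189, -0.0026, 0.0003, 0.32, 0.2, -0.08, 0.05]]
```

Emit:
arm_command --plan '[[[0.0185,-0.0027,0,0.3,0.2,0,0.05],[0.0185,-0.0027,0,0.3,0.2,0,0.05],[0.016,-0.0026,0,0.3,0.2,0,0.05],[0,0,0,0,0,0,0.05]]]'

```text
t: 4.42
tool_pos: [0.5118, -0.1428, 0.1129]
tool_rot: [0.709, 1.452, -0.703]
contact_force: [-0.7, 0.8, -0.8]
opening: 0.0499
```

```bash
python3 - <<'E'
from h import *
st(); rows([.5121,-.1483,.110],rot(37.6),.05,n=1)
E
```

```text
t 4.42 p [ 0.5118 -0.1428  0.1129] h 38.15 down [ 0.003  0.003 -1.   ] F [-0.7  0.8 -0.8] op 0.0499 q [-0.41 -0.1   1.92  0.    1.32 -1.08]
1 rows [[0.0029, -0.0032, 0.0045, 0.55, -0.04, -0.23, 0.05]]
```

Emit:
arm_command --plan '[[[0.003,-0.003,0.0045,0.5,0,0,0.05],[0,0,0,0,0,0,0.0],[0,0,0,0,0,0,0.0],[0,0,0,0,0,0,0.0],[0,0,0,0,0,0,0.0],[0,0,0,0,0,0,0.0]]]' --squeeze 40

```text
t: 4.92
tool_pos: [0.5155, -0.1476, 0.1177]
tool_rot: [0.713, 1.439, -0.706]
contact_force: [0.4, 0.1, 0.6]
opening: 0.0004
```

Emit:
arm_command --plan '[[[-0.02,0,0,0,0,0,0],[-0.03,0,0,0,0,0,0],[-0.03,0,0,0,0,0,0],[-0.02,0,0,0,0,0,0],[0,0,0,0,0,0,0]]]'

```text
t: 5.33
tool_pos: [0.5134, -0.147, 0.2219]
tool_rot: [0.713, 1.441, -0.706]
contact_force: [-0.0, -0.6, 0.8]
opening: -0.0004
```

```bash
python3 - <<'E'
from h import *
st(); M=shot('top'); marks('top',M,['scraper','tool_tray'])
# scraper origin is 14mm from grip along -handle; handle at heading+90
h=84; a=np.radians(h+90)
org=np.array([.482,.2]); g=org+.015*np.array([np.cos(a),np.sin(a)])
print(g)
s=rows([*g,.20],rot(h),0)
E
```

```text
t 5.33 p [ 0.5134 -0.147   0.2219] h 37.85 down [ 0.011 -0.001 -1.   ] F [-0.  -0.6  0.8] op -0.0004 q [-0.42 -0.18  1.81  0.    1.5  -1.08]
top scraper [([0.5224, -0.1563, 0.1025], 0.49)]
top tool_tray [([0.4813, 0.1981, -0.0063], 0.84)]
[0.46708217 0.20156793]
9 rows [[0.0018, 0.0198, -0.0335, -5.13, 0.01, -0.03, 0], [0.0018, 0.0228, -0.0316, -5.13, 0.01, -0.03, 0], [0.0018, 0.0255, -0.0294, -5.13, 0.01, -0.03, 0], [0.0018, 0.028, -0.027, -5.13, 0.01, -0.03, 0], [0.0018, 0.0303, -0.0244, -5.13, 0.01, -0.03, 0], [0.0018, 0.0324, -0.0216, -5.13, 0.01, -0.03, 0], [0.0018, 0.0342, -0.0186, -5.13, 0.01, -0.03, 0], [0.0018, 0.0357, -0.0155, -5.13, 0.01, -0.03, 0], [0.0018, 0.0369, -0.0122, -5.13, 0.01, -0.03, 0]]
```

The fingers closed above the handle, so that grasp missed: z had drifted up to 0.118. I'll check the pose-reading noise before retrying.

```bash
python3 - <<'E'
from h import *
for i in range(6):
    st(); M=shot('wrist')
marks('wrist',M,['scraper'])
r=mask_pts('wrist',M,'scraper',.116); print(r[:2],cv2.minAreaRect((r[2][:,:2]*1000).astype(np.float32)))
o=ctrl.get_obs(); print(repr(o['q']))
E
```

```text
t 5.48 p [ 0.5109 -0.1459  0.2157] h 37.85 down [ 0.003  0.003 -1.   ] F [-0.7  0.7 -0.8] op 0.0001 q [-0.42 -0.18  1.82  0.    1.5  -1.08]
t 5.53 p [ 0.5103 -0.1457  0.2145] h 37.85 down [ 0.001  0.004 -1.   ] F [ 0.4  0.1 -1. ] op 0.0003 q [-0.42 -0.18  1.82  0.    1.5  -1.08]
t 5.58 p [ 0.5101 -0.1456  0.2139] h 37.85 down [ 0.     0.004 -1.   ] F [ 0.6  0.5 -0.6] op -0.0002 q [-0.42 -0.18  1.82  0.    1.5  -1.08]
t 5.63 p [ 0.51   -0.1455  0.2138] h 37.85 down [-0.     0.004 -1.   ] F [0.6 0.6 0.6] op 0.0004 q [-0.42 -0.18  1.82  0.    1.5  -1.08]
t 5.68 p [ 0.5101 -0.1456  0.2139] h 37.85 down [-0.     0.004 -1.   ] F [ 0.2 -0.2  0.2] op 0.0004 q [-0.42 -0.18  1.82  0.    1.5  -1.08]
t 5.73 p [ 0.5102 -0.1456  0.2142] h 37.85 down [ 0.     0.004 -1.   ] F [ 0.6  0.  -0.2] op 0.0 q [-0.42 -0.18  1.82  0.    1.5  -1.08]
wrist scraper [([0.5246, -0.1594, 0.1027], 0.56), ([0.6396, -0.1595, 0.1279], 0.28)]
(0.9, 5244) ((521.6934814453125, -156.81581115722656), (75.11164855957031, 147.87448120117188), 36.96292495727539)
array([-0.42067327, -0.1800902 ,  1.81860559,  0.00405836,  1.50294554,
       -1.08148574])
```

Emit:
arm_command --plan '[[[0.02,0,0,0,0,0,0.05],[0.03,0,0,0,0,0,0.05],[0.025,0,0,0,0,0,0.05],[0.012,0,0,0,0,0,0.05],[0.005,0,0,0,0,0,0.05]]]'

```text
t: 6.3
tool_pos: [0.5135, -0.1466, 0.1233]
tool_rot: [0.713, 1.444, -0.706]
contact_force: [-0.6, 0.4, 0.4]
opening: 0.0499
```

```bash
cat >> h.py <<'E'
def settle(n=4):
    for i in range(n): get_image('wrist')
    st()
E
python3 - <<'E'
from h import *
settle(); rows([.512,-.1475,.109],rot(37.5),.05,n=1)
E
```

```text
t 6.5 p [ 0.5153 -0.1475  0.1268] h 37.85 down [ 0.013 -0.002 -1.   ] F [ 0.5 -0.3 -0.1] op 0.0499 q [-0.42 -0.11  1.91  0.    1.33 -1.08]
1 rows [[0.0177, -0.0028, -0.0022, 0.35, 0.54, -0.55, 0.05]]
```

Emit:
arm_command --plan '[[[0.01,-0.0015,-0.001,0.2,0.3,-0.3,0.05],[0.008,-0.0015,-0.001,0.2,0.3,-0.3,0.05]]]'

```text
t: 6.67
tool_pos: [0.5151, -0.1492, 0.1131]
tool_rot: [0.715, 1.442, -0.715]
contact_force: [-0.2, 0.4, 0.2]
opening: 0.05
```

```bash
python3 - <<'E'
from h import *
settle(); rows([.512,-.1475,.109],rot(37.5),.05,n=1)
E
```

```text
t 6.87 p [ 0.5144 -0.1488  0.1123] h 37.45 down [ 0.005 -0.002 -1.   ] F [-0.2  0.2  0. ] op 0.0498 q [-0.42 -0.09  1.91 -0.    1.31 -1.07]
1 rows [[0.0033, -0.0011, -0.0025, -0.05, 0.28, -0.13, 0.05]]
```

Emit:
arm_command --plan '[[[0.004,0,-0.002,0,0.3,0,0.05],[0,0,0,0,0,0,0.0]]]' --squeeze 40

```text
t: 7.03
tool_pos: [0.5135, -0.1473, 0.1087]
tool_rot: [0.718, 1.448, -0.714]
contact_force: [-0.3, 1.0, -1.0]
opening: 0.0394
```

```bash
python3 - <<'E'
from h import *
st();settle(6)
E
```

```text
t 7.03 p [ 0.5135 -0.1473  0.1087] h 37.45 down [ 0.002  0.002 -1.   ] F [-0.3  1.  -1. ] op 0.0394 q [-0.42 -0.09  1.92  0.    1.31 -1.07]
t 7.33 p [ 0.5142 -0.1476  0.1096] h 37.45 down [ 0.004  0.001 -1.   ] F [ 0.3 -0.2  0.7] op 0.0001 q [-0.42 -0.09  1.91  0.    1.31 -1.07]
```

```bash
python3 - <<'E'
from h import *
M=shot('wrist'); im=get_image('wrist'); s=get_image('scene')
a=cv2.resize(im[120:400,180:500],(685,600)); 
b=cv2.resize(s[150:290,250:410],(685,600),interpolation=cv2.INTER_CUBIC)
cv2.imwrite('pics/w2.png',cv2.resize(np.hstack([a,b]),(800,350))[:,:,::-1])
E
```

```text
(no output)
```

View pics/w2.png

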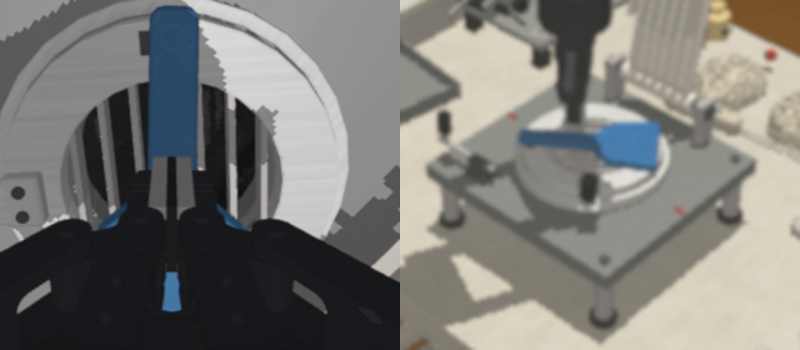

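```bash
python3 - <<'E'
from h import *
def proj(cam,M,p):
    c=calibration(cam); q=np.linalg.inv(M)@np.append(p,1); a,b=q[0]/q[2],q[1]/q[2]; s=1+c['k1']*(a*a+b*b); return c['fx']*a*s+c['cx'],c['fy']*b*s+c['cy']
im=get_image('scene'); M=T('scene'); p=ctrl.get_obs()['tool_pos']; print(p)
u=np.array([proj('scene',M,p+np.array([0,0,z])) for z in (0,.007,.05)]); print(u)
wm=get_image('wrist'); W=T('wrist'); Rm=R.from_rotvec(ctrl.get_obs()['tool_rot']).as_matrix()
v=np.array([proj('wrist',W,p+Rm@np.array([x,0,0])) for x in (0,-.01,-.02)]); print(v)
def crop(im,u,c,h):
    x0,y0=int(c[0]-h),int(c[1]-h); k=im[y0:y0+2*h,x0:x0+2*h]; s=400/(2*h)
    k=np.ascontiguousarray(cv2.resize(k,(400,400),interpolation=cv2.INTER_CUBIC)[:,:,::-1])
    for i,q in enumerate(u): cv2.drawMarker(k,(int((q[0]-x0+.5)*s),int((q[1]-y0+.5)*s)),[(0,0,255),(0,255,0),(255,0,255)][i],1,12,1)
    return k
cv2.imwrite('pics/x.png',np.hstack([crop(im,u,u[0],32),crop(wm,v,v[0],60)]))
E
```

```text
[ 0.5141031  -0.14762532  0.1095262 ]
[[319.44310008 206.56354725]
 [319.45178067 204.49889704]
 [319.50657582 191.52583737]]
[[316.2089209  240.7402719 ]
 [316.18904427 248.74588641]
 [316.16684484 257.68722464]]
```

View pics/x.png

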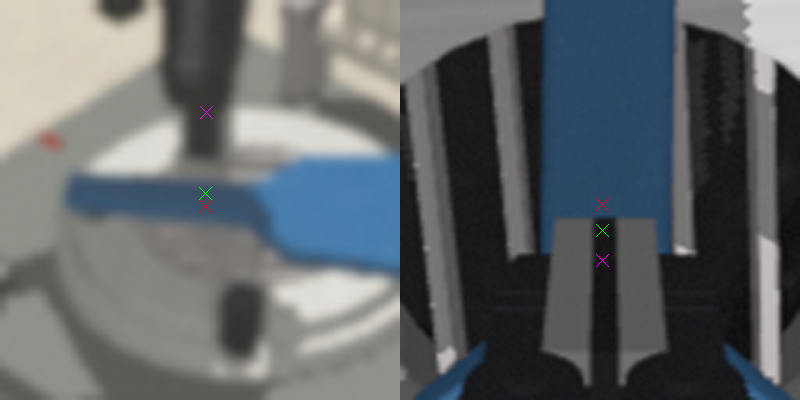

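The fingertips sit about 5–6 mm behind the nominal TCP, resting just on the handle top. I'll open and go deeper.

Emit:
arm_command --plan '[[[-0.01,0,0,0,0,0,0.04],[0,0,0,0,0,0,0.04],[0,0,0,0,0,0,0.04],[0.01,0,0,0,0,0,0.04],[0.006,0,-0.001,0,0,0,0.04]]]'

```text
t: 8.0
tool_pos: [0.515, -0.1475, 0.106]
tool_rot: [0.717, 1.442, -0.713]
contact_force: [-0.4, 0.0, -1.0]
opening: 0.04
```

```bash
python3 - <<'E'
from h import *
settle(3); rows([.512,-.1475,.100],rot(37.5),.04,n=1)
E
```

```text
t 8.15 p [ 0.5146 -0.1473  0.1057] h 37.45 down [ 0.006 -0.    -1.   ] F [0.1 0.9 0.5] op 0.0401 q [-0.42 -0.08  1.92  0.    1.3  -1.07]
1 rows [[0.0057, -0.0022, -0.0014, -0.05, 0.24, -0.28, 0.04]]
```

Emit:
arm_command --plan '[[[0.006,-0.002,-0.001,0,0.2,-0.3,0.04],[0,0,0,0,0,0,0.0],[0,0,0,0,0,0,0.0],[0,0,0,0,0,0,0.0],[0,0,0,0,0,0,0.0]]]'

```text
t: 8.57
tool_pos: [0.5118, -0.1476, 0.0983]
tool_rot: [0.715, 1.451, -0.717]
contact_force: [0.3, 0.0, 0.2]
opening: -0.0
```

```bash
python3 - <<'E'
from h import *
settle(2)
E
```

```text
t 8.67 p [ 0.5119 -0.1476  0.0984] h 37.45 down [-0.002 -0.    -1.   ] F [-0.7 -0.   0.6] op 0.0001 q [-0.42 -0.08  1.92 -0.    1.29 -1.07]
```

```bash
python3 - <<'E'
from h import *
im=get_image('wrist'); s=get_image('scene'); t=get_image('top'); print(repr(ctrl.get_obs()['q']),ctrl.get_obs()['effort'])
a=cv2.resize(im[180:320,240:400],(640,560)); b=cv2.resize(s[175:235,290:350],(560,560),interpolation=cv2.INTER_CUBIC)
cv2.imwrite('pics/w3.png',cv2.resize(np.hstack([a,b]),(800,373))[:,:,::-1])
M=T('wrist'); marks('wrist',M,['scraper','cartridge','knob'])
r=mask_pts('wrist',M,'scraper',.116); print(r[:2],cv2.minAreaRect((r[2][:,:2]*1000).astype(np.float32)))
E
```

```text
array([-4.19865650e-01, -7.60321897e-02,  1.92423874e+00, -9.99000550e-04,
        1.29459825e+00, -1.07324592e+00]) [-2.38995912e-03 -3.13282907e+01 -3.46734130e+01 -3.42931860e-03
  4.96507055e-03  1.85483628e-05]
wrist scraper []
wrist cartridge []
wrist knob [([0.4519, -0.2294, 0.1471], 0.89)]
(0.96, 5280) ((495.2850646972656, -121.84495544433594), (20.090206146240234, 60.75384521484375), 36.99321365356445)
```

View pics/w3.png

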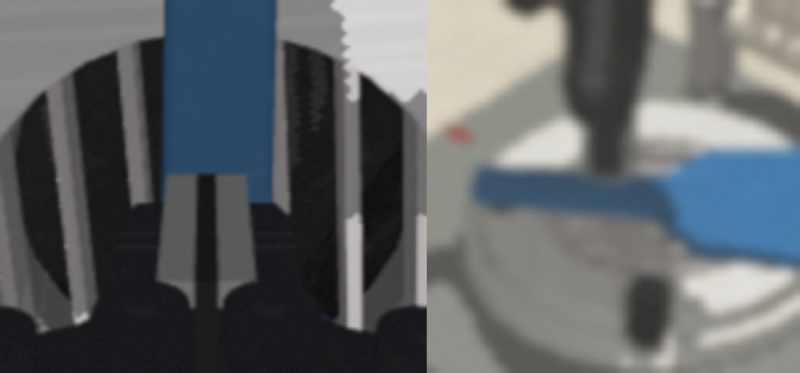

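The handle measures 20.09 mm wide at its stated height, so the camera pose is right. Even so, the pad ends look about 20 mm short of the TCP. I'll find the true tip height by touching the handle gently with the fingers closed.

Emit:
arm_command --plan '[[[0.003,0,0,0,0,0,0],[0,0,0,0,0,0,0]]]'

```text
t: 9.18
tool_pos: [0.5119, -0.1476, 0.0953]
tool_rot: [0.715, 1.451, -0.717]
contact_force: [-1.1, -0.1, 0.3]
opening: -0.0001
```

Emit:
arm_command --plan '[[[0.003,0,0,0,0,0,0],[0,0,0,0,0,0,0]]]'

```text
t: 9.35
tool_pos: [0.5118, -0.1476, 0.0919]
tool_rot: [0.715, 1.451, -0.717]
contact_force: [0.4, -0.2, -0.1]
opening: -0.0002
```

Emit:
arm_command --plan '[[[0.003,0,0,0,0,0,0],[0,0,0,0,0,0,0]]]'

```text
t: 9.52
tool_pos: [0.5126, -0.1479, 0.0896]
tool_rot: [0.715, 1.449, -0.716]
contact_force: [-0.3, 0.4, 0.5]
opening: -0.0002
```

Emit:
arm_command --plan '[[[0.003,0,0,0,0,0,0],[0,0,0,0,0,0,0]]]'

```text
t: 9.68
tool_pos: [0.5137, -0.1483, 0.0903]
tool_rot: [0.715, 1.448, -0.716]
contact_force: [0.7, -0.4, -0.1]
opening: 0.0001
```

```bash
python3 - <<'E'
from h import *
o=[]
im=get_image('wrist'); st()
a=cv2.resize(im[150:340,200:440],(758,600)); cv2.imwrite('pics/w4.png',a[:,:,::-1])
E
```

```text
t 9.73 p [ 0.514  -0.1484  0.0903] h 37.46 down [ 0.002 -0.002 -1.   ] F [1.5 0.2 0.2] op -0.0001 q [-0.42 -0.06  1.93 -0.    1.28 -1.07]
```

View pics/w4.png

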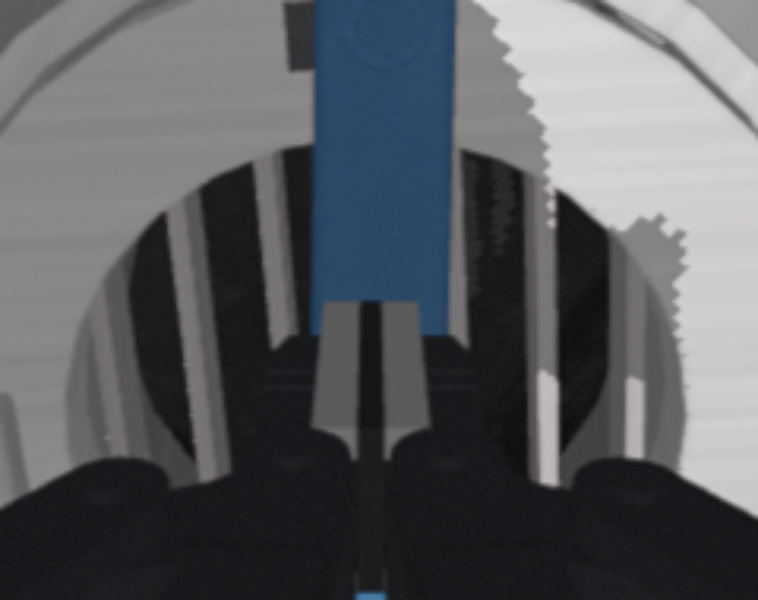

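The pad ends come out about 27 mm behind the reported TCP. The wrist rays and the scene view agree on this, and z stalled at about 0.090 on the handle. Next I'll open and descend in steps, watching the force.

Emit:
arm_command --plan '[[[-0.008,0,0,0,0,0,0.04],[0,0,0,0,0,0,0.04],[0,0,0,0,0,0,0.04],[0.006,-0.001,0,0,0,0,0.04],[0.006,-0.001,0,0,0,0,0.04],[0,0,0,0,0,0,0.04]]]'

```text
t: 10.23
tool_pos: [0.5114, -0.1494, 0.0843]
tool_rot: [0.715, 1.448, -0.716]
contact_force: [-0.6, -0.6, -0.2]
opening: 0.04
```

Emit:
arm_command --plan '[[[0.004,0,0,0,0,0,0.04],[0,0,0,0,0,0,0.04]]]'

```text
t: 10.4
tool_pos: [0.5111, -0.1494, 0.0791]
tool_rot: [0.715, 1.449, -0.716]
contact_force: [0.7, -0.9, 0.0]
opening: 0.0396
```

```bash
python3 - <<'E'
from h import *
settle(3); rows([.512,-.1475,.080],rot(37.5),.04,n=1)
E
```

```text
t 10.55 p [ 0.5114 -0.1494  0.0798] h 37.46 down [ 0.001 -0.001 -1.   ] F [-0.6  0.2  0.9] op 0.0399 q [-0.42 -0.06  1.94 -0.    1.26 -1.08]
1 rows [[-0.0002, 0.0017, -0.0012, -0.04, 0.08, 0.02, 0.04]]
```

Freely reached z 0.080 with no force, which confirms the offset. Closing.

Emit:
arm_command --plan '[[[0.001,0.0015,0,0,0,0,0.0],[0,0,0,0,0,0,0.0],[0,0,0,0,0,0,0.0],[0,0,0,0,0,0,0.0]]]' --squeeze 40

```text
t: 10.88
tool_pos: [0.5149, -0.1487, 0.0815]
tool_rot: [0.715, 1.444, -0.715]
contact_force: [0.2, -0.3, -0.8]
opening: 0.0187
```

```bash
python3 - <<'E'
from h import *
settle(2)
E
```

```text
t 10.98 p [ 0.5146 -0.1486  0.0811] h 37.46 down [ 0.005 -0.002 -1.   ] F [-0.5  0.7 -0.6] op 0.0187 q [-0.42 -0.05  1.93  0.    1.26 -1.07]
```

Emit:
arm_command --plan '[[[-0.015,0,0,0,0,0,0],[-0.025,0,0,0,0,0,0],[-0.025,0,0,0,0,0,0],[-0.015,0,0,0,0,0,0]]]'

```text
t: 11.32
tool_pos: [0.5089, -0.1462, 0.1553]
tool_rot: [0.717, 1.462, -0.717]
contact_force: [1.2, -0.1, 0.1]
opening: 0.019
```

```bash
python3 - <<'E'
from h import *
settle(2); M=shot('wrist'); r=mask_pts('wrist',M,'scraper',.2)
r=cut_out('wrist','scraper'); print(len(r), r and r[0]['conf'])
h=84; a=np.radians(h+90)
g=np.array([.482,.2])+.015*np.array([np.cos(a),np.sin(a)])
s=rows([*g,.15],rot(h),0,n=12); print(g)
E
```

```text
t 11.42 p [ 0.5102 -0.1468  0.1565] h 37.45 down [-0.007  0.003 -1.   ] F [ 0.4 -0.3 -0.8] op 0.0188 q [-0.42 -0.13  1.88  0.    1.41 -1.07]
1 0.81
12 rows [[0.0004, 0.0149, -0.025, -3.88, -0.07, 0.01, 0], [0.0004, 0.0166, -0.024, -3.88, -0.07, 0.01, 0], [0.0003, 0.0181, -0.0228, -3.88, -0.07, 0.01, 0], [0.0003, 0.0196, -0.0215, -3.88, -0.07, 0.01, 0], [0.0003, 0.0211, -0.0201, -3.88, -0.07, 0.01, 0], [0.0003, 0.0224, -0.0187, -3.88, -0.07, 0.01, 0], [0.0002, 0.0236, -0.0171, -3.88, -0.07, 0.01, 0], [0.0002, 0.0247, -0.0155, -3.88, -0.07, 0.01, 0], [0.0002, 0.0257, -0.0138, -3.88, -0.07, 0.01, 0], [0.0002, 0.0265, -0.012, -3.88, -0.07, 0.01, 0], [0.0002, 0.0273, -0.0102, -3.88, -0.07, 0.01, 0], [0.0002, 0.0279, -0.0083, -3.88, -0.07, 0.01, 0]]
[0.46708217 0.20156793]
```

Emit:
arm_command --plan '[[[0,0.015,-0.025,-3.9,0,0,0],[0,0.0165,-0.024,-3.9,0,0,0],[0,0.018,-0.023,-3.9,0,0,0],[0,0.0195,-0.0215,-3.9,0,0,0],[0,0.021,-0.02,-3.9,0,0,0],[0,0.0225,-0.0185,-3.9,0,0,0],[0,0.0235,-0.017,-3.9,0,0,0],[0,0.0245,-0.0155,-3.9,0,0,0],[0,0.0255,-0.014,-3.9,0,0,0],[0,0.0265,-0.012,-3.9,0,0,0],[0,0.02,-0.008,-3.9,0,0,0],[0,0.01,-0.004,-3,0,0,0]]]'

```text
t: 12.57
tool_pos: [0.4474, 0.1858, 0.1298]
tool_rot: [0.072, 1.623, -0.064]
contact_force: [0.5, -0.3, 0.6]
opening: 0.0188
```

```bash
python3 - <<'E'
from h import *
settle(3); M=shot('top'); marks('top',M,['scraper','tool_tray'])
r=mask_pts('top',M,'tool_tray',.022); k=(r[2][:,:2]*1000).astype(np.float32); print(r[0],cv2.minAreaRect(k))
W=shot('wrist','w5.png'); marks('wrist',W,['tool_tray','scraper'])
s=rows([.467,.2015,.05],rot(84),0)
s=rows([.467,.2015,-.018],rot(84),0,start=s)
E
```

```text
t 12.72 p [0.4479 0.184  0.13  ] h 84.81 down [-0.053  0.007 -0.999] F [-0.8 -0.4 -0.2] op 0.0185 q [ 0.22 -0.2   1.98  0.02  1.41 -1.26]
top scraper [([0.4654, 0.1808, 0.1536], 0.54)]
top tool_tray [([0.481, 0.1991, -0.005], 0.91)]
0.85 ((478.1105041503906, 184.94522094726562), (125.34617614746094, 228.3717041015625), 86.37144470214844)
wrist tool_tray [([0.4829, 0.2037, -0.0001], 0.79)]
wrist scraper [([0.4695, 0.1818, 0.1517], 0.78)]
3 rows [[0.0271, 0.0065, 0.0065, 0.22, -0.95, -0.06, 0], [0.0272, 0.0066, 0.0061, 0.22, -0.95, -0.06, 0], [0.0273, 0.0066, 0.0056, 0.22, -0.95, -0.06, 0]]
2 rows [[0.034, 0.0, 0.0, 0.0, 0.0, 0.0, 0], [0.034, 0.0, 0.0, 0.0, 0.0, 0.0, 0]]
```

View pics/w5.png

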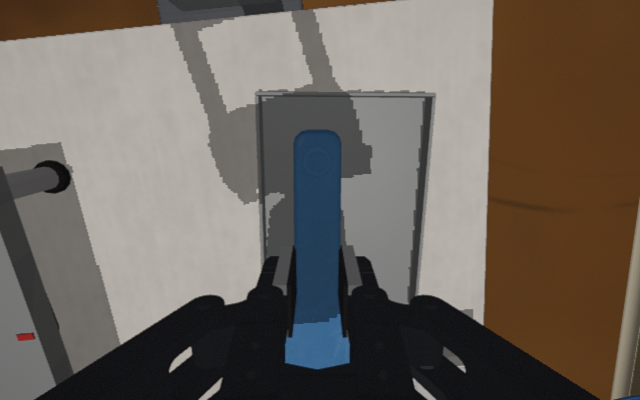

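The wrist view shows the scraper held straight along the tray. The tray spans (258..432, 93..) and the handle's centre line is at x≈317. I'll centre it and lower.

Emit:
arm_command --plan '[[[0.025,0.0065,0.0065,0,-1,0,0],[0.027,0.0065,0.006,0,-1,0,0],[0.027,0.0065,0.0055,0,-1,0,0],[0.02,0,0,0,0,0,0],[0.02,0,0,0,0,0,0],[0.01,0,0,0,0,0,0]]]'

```text
t: 13.57
tool_pos: [0.4759, 0.2008, 0.0049]
tool_rot: [0.084, 1.549, -0.073]
contact_force: [-0.5, -0.6, -0.5]
opening: 0.0185
```

```bash
python3 - <<'E'
from h import *
settle(3)
s=rows([.467,.2015,-.018],rot(84),0,n=2)
E
```

```text
t 13.72 p [0.477  0.2011 0.0071] h 84.27 down [ 0.023  0.007 -1.   ] F [ 0.1 -0.4  0. ] op 0.0185 q [ 0.25 -0.01  2.03  0.    1.1  -1.22]
2 rows [[0.0124, -0.0004, -0.0053, 0.13, 0.64, -0.26, 0], [0.0125, -0.0004, -0.0052, 0.13, 0.64, -0.26, 0]]
```

Emit:
arm_command --plan '[[[0.01,0,-0.004,0,0.6,0,0],[0.01,0,-0.004,0,0.6,0,0],[0,0,0,0,0,0,0]]]'

```text
t: 13.97
tool_pos: [0.4729, 0.2028, -0.0098]
tool_rot: [0.088, 1.561, -0.07]
contact_force: [-0.5, -0.0, 0.1]
opening: 0.0185
```

```bash
python3 - <<'E'
from h import *
settle(3)
E
```

```text
t 14.12 p [ 0.4743  0.2032 -0.0083] h 84.23 down [ 0.012  0.012 -1.   ] F [-0.5 -0.  -0.7] op 0.0185 q [ 0.26  0.02  2.03  0.01  1.08 -1.22]
```

Emit:
arm_command --plan '[[[0.006,0,-0.002,0,0.5,-0.3,0],[0.006,0,-0.002,0,0.4,-0.3,0],[0,0,0,0,0,0,0]]]'

```text
t: 14.37
tool_pos: [0.4716, 0.2041, -0.0195]
tool_rot: [0.081, 1.573, -0.077]
contact_force: [0.1, -0.2, 0.3]
opening: 0.0189
```

```bash
python3 - <<'E'
from h import *
settle(3)
E
```

```text
t 14.52 p [ 0.4723  0.2042 -0.0186] h 84.22 down [-0.001  0.004 -1.   ] F [ 0.1  0.4 -0.2] op 0.0188 q [ 0.26  0.05  2.02  0.    1.07 -1.21]
```

Opening, then lifting straight up.

Emit:
arm_command --plan '[[[0,0,0,0,0,0,0.045],[0,0,0,0,0,0,0.045],[0,0,0,0,0,0,0.045],[-0.02,0,0,0,0,0,0.045],[-0.035,0,0,0,0,0,0.045],[-0.04,0,0,0,0,0,0.045],[-0.04,0,0,0,0,0,0.045],[-0.03,0,0,0,0,0,0.045]]]'

```text
t: 15.18
tool_pos: [0.4659, 0.2016, 0.1434]
tool_rot: [0.078, 1.589, -0.082]
contact_force: [1.0, -0.2, 0.4]
opening: 0.0446
```

```bash
python3 - <<'E'
from h import *
settle(2); M=shot('wrist'); marks('wrist',M,['scraper','tool_tray'])
s=rows([.447,-.229,.16],rot(-48.7),.045,n=20)
E
```

```text
t 15.28 p [0.4697 0.2026 0.1477] h 84.2 down [-0.01   0.001 -1.   ] F [0.9 0.3 0.6] op 0.0453 q [ 0.26 -0.17  1.93  0.    1.4  -1.21]
wrist scraper [([0.488, 0.2017, -0.0041], 0.84)]
wrist tool_tray [([0.4816, 0.2029, -0.0001], 0.8)]
20 rows [[-0.001, -0.0215, 0.0013, 6.64, -0.02, 0.08, 0.045], [-0.001, -0.0212, 0.0037, 6.64, -0.02, 0.08, 0.045], [-0.001, -0.0206, 0.0062, 6.64, -0.02, 0.08, 0.045], [-0.001, -0.0198, 0.0085, 6.64, -0.02, 0.08, 0.045], [-0.0011, -0.0187, 0.0107, 6.64, -0.02, 0.08, 0.045], [-0.0011, -0.0173, 0.0128, 6.64, -0.02, 0.08, 0.045], [-0.0011, -0.0157, 0.0147, 6.64, -0.02, 0.08, 0.045], [-0.0011, -0.0139, 0.0165, 6.64, -0.02, 0.08, 0.045], [-0.0011, -0.0119, 0.018, 6.64, -0.02, 0.08, 0.045], [-0.0011, -0.0097, 0.0192, 6.64, -0.02, 0.08, 0.045], [-0.0012, -0.0074, 0.0202, 6.64, -0.02, 0.08, 0.045], [-0.0012, -0.005, 0.0209, 6.64, -0.02, 0.08, 0.045], [-0.0012, -0.0026, 0.0214, 6.64, -0.02, 0.08, 0.045], [-0.0012, -0.0001, 0.0215, 6.64, -0.02, 0.08, 0.045], [-0.0011, 0.0024, 0.0214, 6.64, -0.02, 0.08, 0.045], [-0.0011, 0.0049, 0.021, 6.64, -0.02, 0.08, 0.045], [-0.0011, 0.0073, 0.0203, 6.64, -0.02, 0.08, 0.045], [-0.0011, 0.0096, 0.0193, 6.64, -0.02, 0.08, 0.045], [-0.0011, 0.0117, 0.0181, 6.64, -0.02, 0.08, 0.045], [-0.0011, 0.0137, 0.0166, 6.64, -0.02, 0.08, 0.045]]
```

Scraper is in the tray (offset ~6 mm). On to the cartridge knob.

Emit:
arm_command --plan '[[[-0.001,-0.0215,0.0015,6.6,0,0,0.045],[-0.001,-0.021,0.0035,6.6,0,0,0.045],[-0.001,-0.0205,0.006,6.6,0,0,0.045],[-0.001,-0.02,0.0085,6.6,0,0,0.045],[-0.001,-0.0185,0.0105,6.6,0,0,0.045],[-0.001,-0.0175,0.013,6.6,0,0,0.045],[-0.001,-0.0155,0.0145,6.6,0,0,0.045],[-0.001,-0.014,0.0165,6.6,0,0,0.045],[-0.001,-0.012,0.018,6.6,0,0,0.045],[-0.001,-0.0095,0.019,6.6,0,0,0.045],[-0.001,-0.0075,0.02,6.6,0,0,0.045],[-0.001,-0.005,0.021,6.6,0,0,0.045],[-0.001,-0.0025,0.0215,6.6,0,0,0.045],[-0.001,0,0.0215,6.6,0,0,0.045],[-0.001,0.0025,0.0215,6.6,0,0,0.045],[-0.001,0.005,0.021,6.6,0,0,0.045],[-0.001,0.0075,0.0205,6.6,0,0,0.045],[-0.001,0.0095,0.0195,6.6,0,0,0.045],[0,0.009,0.014,6.6,0,0,0.045],[0,0.005,0.006,3,0,0,0.045]]]'

```text
t: 17.1
tool_pos: [0.3977, -0.2193, 0.1074]
tool_rot: [1.742, 0.716, -1.932]
contact_force: [-0.5, -0.4, -0.5]
opening: 0.045
```

```bash
python3 - <<'E'
from h import *
settle(3); M=shot('wrist','w6.png'); marks('wrist',M,['knob','cartridge','bolt_knob'])
s=rows([.447,-.229,.13],rot(-48.7),.045,n=3)
E
```

```text
t 17.25 p [ 0.3981 -0.2179  0.1077] h -50.16 down [-0.11   0.02  -0.994] F [ 0.2  0.2 -0. ] op 0.045 q [-0.63 -0.2   2.03 -0.05  1.42  0.25]
wrist knob [([0.4502, -0.2297, 0.1453], 0.77)]
wrist cartridge []
wrist bolt_knob []
3 rows [[-0.0085, 0.0125, -0.0091, -0.4, 1.34, 1.58, 0.045], [-0.008, 0.0128, -0.0092, -0.4, 1.34, 1.58, 0.045], [-0.0074, 0.013, -0.0093, -0.4, 1.34, 1.58, 0.045]]
```

View pics/w6.png

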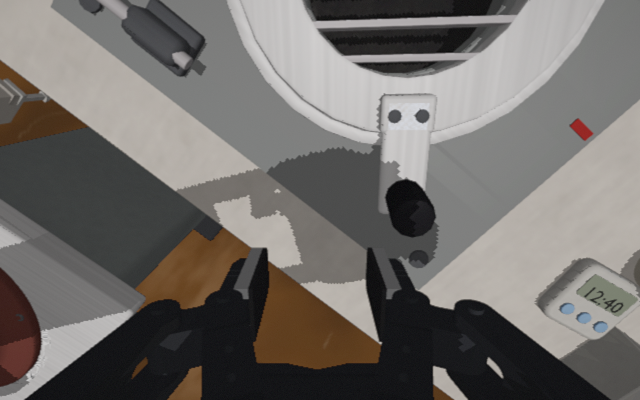

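The knob is at (408,207), ahead and to the right of the fingers, and nothing has been touched. The tool tilted and sank on the way, so I'll level it and raise it over the knob.

```bash
python3 - <<'E'
from h import *
o=ctrl.get_obs()
s=rows([*o['tool_pos'][:2],.155],rot(-48.7),.045,n=3)
s=rows([.4485,-.2295,.155],rot(-48.7),.045,n=3,start=s)
E
```

```text
3 rows [[-0.0151, -0.0012, 0.0011, -0.4, 1.34, 1.58, 0.045], [-0.0151, -0.0008, 0.0007, -0.4, 1.34, 1.58, 0.045], [-0.0151, -0.0004, 0.0004, -0.4, 1.34, 1.58, 0.045]]
3 rows [[0.0, 0.0138, -0.0097, 0.0, 0.0, 0.0, 0.045], [0.0, 0.0138, -0.0097, 0.0, 0.0, 0.0, 0.045], [0.0, 0.0138, -0.0097, 0.0, 0.0, 0.0, 0.045]]
```

Emit:
arm_command --plan '[[[-0.016,-0.001,0.001,-0.4,1.3,1.6,0.045],[-0.016,-0.001,0.001,-0.4,1.3,1.6,0.045],[-0.015,0,0.001,-0.4,1.3,1.6,0.045],[0,0.014,-0.0095,0,0,0,0.045],[0,0.014,-0.0095,0,0,0,0.045],[0,0.01,-0.007,0,0,0,0.045]]]'

```text
t: 17.95
tool_pos: [0.445, -0.225, 0.1595]
tool_rot: [1.797, 0.683, -1.788]
contact_force: [-0.1, 0.5, -0.5]
opening: 0.045
```

```bash
python3 - <<'E'
from h import *
settle(3); M=shot('wrist'); marks('wrist',M,['knob'])
s=rows([.4485,-.2295,.13],rot(-48.7),.045,n=2)
E
```

```text
t 18.1 p [ 0.4441 -0.2246  0.1584] h -47.99 down [ 0.003 -0.002 -1.   ] F [-0.3  0.3 -0. ] op 0.0451 q [-0.62 -0.23  1.96  0.    1.41  0.22]
wrist knob [([0.4478, -0.2291, 0.1447], 0.9)]
2 rows [[0.0139, 0.0035, -0.0003, 0.33, -0.03, -0.08, 0.045], [0.0139, 0.0036, -0.0003, 0.33, -0.03, -0.08, 0.045]]
```

Emit:
arm_command --plan '[[[0.005,0.004,0,0.3,0,0,0.045],[0.015,0.002,0,0.3,0,0,0.045],[0.018,0,0,0,0,0,0.045],[0.015,0,0,0,0,0,0.04],[0.006,0,0,0,0,0,0.036]]]'

```text
t: 18.62
tool_pos: [0.4471, -0.2297, 0.0975]
tool_rot: [1.804, 0.673, -1.796]
contact_force: [-0.7, 0.6, -0.7]
opening: 0.0362
```

```bash
python3 - <<'E'
from h import *
settle(3)
C=np.array([.526,-.1595]); p=ctrl.get_obs()['tool_pos'][:2]-C; print('r,phi',np.hypot(*p),np.degrees(np.arctan2(p[1],p[0])))
E
```

```text
t 18.77 p [ 0.448  -0.2303  0.0995] h -48.7 down [ 0.007 -0.005 -1.   ] F [0.5 1.2 0.5] op 0.0358 q [-0.62 -0.16  2.   -0.    1.29  0.23]
r,phi 0.10530724961617352 -137.76978324153248
```

Emit:
arm_command --plan '[[[0.002,0.008,-0.001,-4.5,0,0,0.036],[0.001,0.008,-0.001,-4.5,0,0,0.036],[0.001,0.008,-0.0005,-4.5,0,0,0.036],[0,0.008,-0.0005,-4.5,0,0,0.036],[0,0.008,-0.0005,-4.5,0,0,0.036]]]'

```text
t: 19.18
tool_pos: [0.4817, -0.2541, 0.1003]
tool_rot: [1.526, 0.956, -1.52]
contact_force: [-0.7, 0.4, -1.4]
opening: 0.0365
```

```bash
cat >>h.py <<'E'
def pol():
    C=np.array([.526,-.1595]); p=ctrl.get_obs()['tool_pos'][:2]-C; print('r,phi',np.hypot(*p),np.degrees(np.arctan2(p[1],p[0])))
E
python3 - <<'E'
from h import *
settle(2); pol()
for c in ['top','scene']:
    M=shot(c); marks(c,M,['knob','cartridge'])
E
```

```text
t 19.28 p [ 0.4827 -0.2546  0.1008] h -25.45 down [ 0.01  -0.008 -1.   ] F [-0.2  0.1  0.2] op 0.0363 q [-0.62 -0.06  1.9  -0.    1.28 -0.18]
r,phi 0.10450626580441089 -114.49036183212381
top knob [([0.474, -0.2496, 0.1466], 0.79)]
top cartridge [([0.5256, -0.164, 0.0917], 0.78)]
scene knob [([0.4708, -0.2537, 0.1449], 0.96)]
scene cartridge []
```

Emit:
arm_command --plan '[[[0.003,0.008,-0.0005,-4.5,0,0,0.036],[0.003,0.008,-0.0005,-4.5,0,0,0.036],[0.002,0.008,-0.0005,-4.5,0,0,0.036],[0.002,0.008,-0.0005,-4.5,0,0,0.036]]]'

```text
t: 19.92
tool_pos: [0.5098, -0.2611, 0.0902]
tool_rot: [1.295, 1.142, -1.297]
contact_force: [-1.0, -0.4, 1.6]
opening: 0.0358
```

Emit:
arm_command --plan '[[[0.001,0.006,-0.0005,-3.5,0,0,0.036],[0.001,0.005,-0.0005,-3,0,0,0.036],[0,0.005,0,-2,0,0,0.036]]]'

```text
t: 20.17
tool_pos: [0.5246, -0.2613, 0.0879]
tool_rot: [1.178, 1.221, -1.187]
contact_force: [-2.4, -0.2, 0.3]
opening: 0.036
```

```bash
python3 - <<'E'
from h import *
settle(2); pol()
for c in ['top','scene']:
    M=shot(c); marks(c,M,['knob','cartridge'])
E
```

```text
t 20.27 p [ 0.5254 -0.2611  0.0879] h 1.88 down [ 0.002 -0.006 -1.   ] F [-0.7 -0.   0.3] op 0.0361 q [-0.59  0.06  1.81 -0.    1.27 -0.62]
r,phi 0.10160794607650543 -90.36303721169402
top knob [([0.5146, -0.2627, 0.1482], 0.58)]
top cartridge [([0.5276, -0.1645, 0.0912], 0.85)]
scene knob [([0.5124, -0.2657, 0.1419], 0.98)]
scene cartridge [([0.5289, -0.1589, 0.0953], 0.67)]
```

Emit:
arm_command --plan '[[[0,0.003,0,0,0,0,0.036],[0,0.003,0,0,0,0,0.036],[0,0.003,0,0,0,0,0.036]]]'

```text
t: 20.82
tool_pos: [0.5325, -0.2614, 0.0877]
tool_rot: [1.18, 1.22, -1.191]
contact_force: [-1.6, -1.0, -0.7]
opening: 0.0359
```

Emit:
arm_command --plan '[[[0,0.003,0,0,0,0,0.036],[0,0.003,0,0,0,0,0.036]]]'

```text
t: 20.98
tool_pos: [0.5391, -0.2611, 0.0875]
tool_rot: [1.181, 1.22, -1.191]
contact_force: [-0.4, -1.3, 0.5]
opening: 0.0357
```

```bash
python3 - <<'E'
from h import *
st(); settle(2); pol()
for c in ['top','scene']:
    M=shot(c); marks(c,M,['knob','cartridge'])
E
```

```text
t 20.98 p [ 0.5391 -0.2611  0.0875] h 1.76 down [-0.002 -0.007 -1.   ] F [-0.4 -1.3  0.5] op 0.0357 q [-0.57  0.09  1.78 -0.01  1.27 -0.6 ]
t 21.08 p [ 0.5395 -0.261   0.0875] h 1.78 down [-0.001 -0.007 -1.   ] F [ 0.5 -0.5  0.1] op 0.036 q [-0.57  0.09  1.78 -0.01  1.27 -0.6 ]
r,phi 0.102369955606135 -82.43405231931074
top knob [([0.5304, -0.2651, 0.1379], 0.77), ([0.5352, -0.4775, 0.0003], 0.23)]
top cartridge [([0.5262, -0.1642, 0.0792], 0.68)]
scene knob [([0.5283, -0.2663, 0.1343], 0.78)]
scene cartridge [([0.5257, -0.266, 0.1314], 0.63), ([0.5289, -0.1587, 0.0864], 0.61)]
```

The knob's height fell by about 9 mm, so the cartridge has dropped. I'll give a small push to confirm the firm stop, then retract.

Emit:
arm_command --plan '[[[0,0.003,0,0,0,0,0.036],[0,0.003,0,0,0,0,0.036]]]'

```text
t: 21.55
tool_pos: [0.5404, -0.2612, 0.0872]
tool_rot: [1.175, 1.229, -1.199]
contact_force: [-14.6, -0.3, 7.2]
opening: 0.036
```

```bash
python3 - <<'E'
from h import *
settle(1)
E
```

```text
t 21.6 p [ 0.5403 -0.2612  0.0872] h 1.77 down [-0.014 -0.007 -1.   ] F [-12.4   0.5   6.9] op 0.0359 q [-0.57  0.1   1.77 -0.01  1.28 -0.59]
```

Emit:
arm_command --plan '[[[0,-0.008,0,0,0,0,0.036],[-0.02,0,0,0,0,0,0.05],[-0.04,0,0,0,0,0,0.055],[-0.04,0,0,0,0,0,0.055],[-0.04,0,0,0,0,0,0.055],[-0.04,0.01,0,0,0,0,0.055],[-0.04,0.01,0,0,0,0,0.055],[-0.02,0.01,0,0,0,0,0.055]]]'

```text
t: 22.27
tool_pos: [0.5601, -0.2566, 0.3252]
tool_rot: [1.178, 1.248, -1.207]
contact_force: [-0.2, -0.7, 1.1]
opening: 0.055
```

```bash
python3 - <<'E'
from h import *
settle(2)
for c in ['top','scene','wrist']:
    M=shot(c); marks(c,M,['knob','head_bar','cartridge'])
M=T('wrist'); cv2.imwrite('pics/w7.png',get_image('wrist')[:,:,::-1])
s=rows([.703,-.161,.345],rot(1.7),.055)
E
```

```text
t 22.37 p [ 0.5614 -0.2569  0.3253] h 1.7 down [-0.027  0.004 -1.   ] F [ 0.1  0.1 -0.1] op 0.0548 q [-0.54  0.01  1.46 -0.01  1.7  -0.58]
top knob []
top head_bar [([0.705, -0.1582, 0.3222], 0.87)]
top cartridge [([0.5267, -0.1656, 0.084], 0.59)]
scene knob [([0.5257, -0.2682, 0.1348], 0.95)]
scene head_bar [([0.7031, -0.1578, 0.3224], 0.82), ([0.526, -0.4843, 0.001], 0.41)]
scene cartridge [([0.5275, -0.16, 0.0846], 0.84)]
wrist knob [([0.5331, -0.2653, 0.1383], 0.61), ([0.5297, -0.1641, 0.0814], 0.27)]
wrist head_bar []
wrist cartridge [([0.5291, -0.1632, 0.0824], 0.97)]
5 rows [[-0.0062, 0.0292, -0.0182, -0.01, -0.12, 0.42, 0.055], [-0.0061, 0.0293, -0.0182, -0.01, -0.12, 0.42, 0.055], [-0.0059, 0.0293, -0.0182, -0.01, -0.12, 0.42, 0.055], [-0.0057, 0.0294, -0.0181, -0.01, -0.12, 0.42, 0.055], [-0.0055, 0.0294, -0.0181, -0.01, -0.12, 0.42, 0.055]]
```

View pics/w7.png

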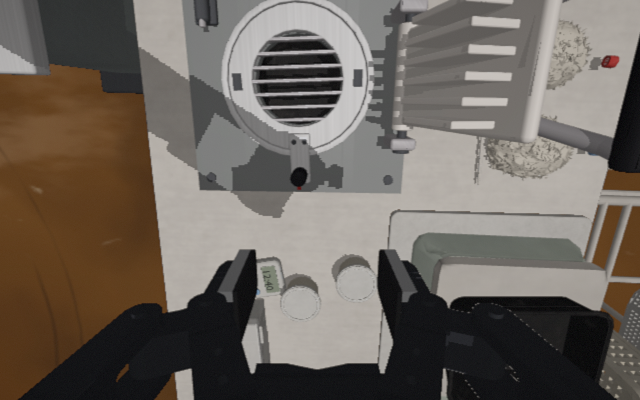

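The wrist view shows the blades parallel to the slicer and the knob at (299,177) on the red line, with the cartridge z reading ≈0.083: home. Now over the head bar.

Emit:
arm_command --plan '[[[-0.007,0.025,-0.018,0,0,0.4,0.055],[-0.007,0.028,-0.018,0,0,0.4,0.055],[-0.006,0.028,-0.018,0,0,0.4,0.055],[-0.005,0.024,-0.018,0,0,0.4,0.055],[0,0.018,-0.012,0,0,0,0.055]]]'

```text
t: 23.43
tool_pos: [0.6813, -0.1693, 0.3422]
tool_rot: [1.197, 1.231, -1.196]
contact_force: [0.1, -0.6, 0.4]
opening: 0.0552
```

```bash
python3 - <<'E'
from h import *
settle(3); M=shot('wrist'); marks('wrist',M,['head_bar'])
s=rows([.704,-.161,.34],rot(1.7),.055,n=2)
s=rows([.704,-.161,.285],rot(1.7),.055,n=3,start=s)
E
```

```text
t 23.58 p [ 0.6803 -0.1699  0.3401] h 1.22 down [-0.012  0.009 -1.   ] F [ 0.6 -0.2  1. ] op 0.0546 q [-0.35  0.2   1.23  0.    1.72 -0.37]
wrist head_bar [([0.702, -0.1586, 0.325], 0.69)]
2 rows [[0.0001, 0.0125, -0.0049, -0.31, -0.27, 0.33, 0.055], [0.0002, 0.0126, -0.0048, -0.31, -0.27, 0.33, 0.055]]
3 rows [[0.0183, 0.0, 0.0, 0.0, 0.0, 0.0, 0.055], [0.0183, 0.0, 0.0, 0.0, 0.0, 0.0, 0.055], [0.0183, 0.0, 0.0, 0.0, 0.0, 0.0, 0.055]]
```

Emit:
arm_command --plan '[[[0,0.012,-0.005,-0.3,-0.3,0.3,0.055],[0,0.01,-0.004,-0.3,-0.3,0.3,0.055]]]'

```text
t: 23.85
tool_pos: [0.6999, -0.1641, 0.341]
tool_rot: [1.188, 1.22, -1.192]
contact_force: [0.8, -0.1, 0.5]
opening: 0.055
```

```bash
python3 - <<'E'
from h import *
settle(3)
s=rows([.703,-.161,.285],rot(1.7),.055,n=3)
E
```

```text
t 24.0 p [ 0.7    -0.1635  0.3407] h 1.54 down [-0.001 -0.002 -1.   ] F [0.5 0.5 0.3] op 0.055 q [-0.33  0.23  1.19 -0.    1.72 -0.36]
3 rows [[0.0186, 0.001, -0.0008, -0.05, 0.04, 0.02, 0.055], [0.0186, 0.001, -0.0008, -0.05, 0.04, 0.02, 0.055], [0.0186, 0.001, -0.0008, -0.05, 0.04, 0.02, 0.055]]
```

Emit:
arm_command --plan '[[[0.016,0.001,-0.001,0,0,0,0.055],[0.018,0.001,-0.001,0,0,0,0.055],[0.014,0.001,0,0,0,0,0.055],[0.006,0,0,0,0,0,0.055]]]'

```text
t: 24.33
tool_pos: [0.7039, -0.163, 0.289]
tool_rot: [1.189, 1.214, -1.189]
contact_force: [0.4, -0.8, 0.2]
opening: 0.0549
```

```bash
python3 - <<'E'
from h import *
settle(3)
E
```

```text
t 24.48 p [ 0.7043 -0.1631  0.2909] h 1.48 down [ 0.006 -0.006 -1.   ] F [-0.1 -0.5 -0.7] op 0.055 q [-0.33  0.24  1.26 -0.    1.63 -0.36]
```

Emit:
arm_command --plan '[[[0.008,0,0,0,0.2,0,0.055],[0,0,0,0,0,0,0.0],[0,0,0,0,0,0,0.0],[0,0,0,0,0,0,0.0],[0,0,0,0,0,0,0.0]]]' --squeeze 30

```text
t: 24.9
tool_pos: [0.7052, -0.164, 0.2863]
tool_rot: [1.193, 1.21, -1.184]
contact_force: [-1.3, -0.4, -1.5]
opening: 0.0149
```

```bash
cat >>h.py <<'E'
def arc(a1,n,off=None,op=0,H=np.array([.638,-.156,.125]),yaw=1.7):
    "follow the bar arc from the present pose to head angle a1 deg; bar centre = TCP + (0,0,off)"
    o=ctrl.get_obs(); p=o['tool_pos']; R0=R.from_rotvec(o['tool_rot']).as_matrix()
    f=np.array([-np.cos(np.radians(yaw)),-np.sin(np.radians(yaw)),0])
    d=p+[0,0,off]-H; a=np.degrees(np.arctan2(d[2],d@f))-3.54; print('head deg',a,'radius',np.hypot(d[2],d@f))
    r=.2104
    P=[H+r*(np.cos(np.radians(t+3.54))*f+np.sin(np.radians(t+3.54))*np.array([0,0,1])) for t in np.linspace(a,a1,n+1)]
    D=np.diff(P,axis=0); Rt=rot(yaw)
    print((D@Rt).round(4).tolist()); print('end tcp',(P[-1]-[0,0,off]).round(4))
E
python3 - <<'E'
from h import *
settle(2); arc(65,7,.040)
M=shot('top'); marks('top',M,['head_bar']);M=shot('scene'); marks('scene',M,['head_bar'])
E
```

```text
t 25.0 p [ 0.7052 -0.1639  0.2863] h 1.45 down [ 0.011 -0.004 -1.   ] F [-1.1 -0.4 -0.4] op 0.0144 q [-0.33  0.24  1.27  0.    1.62 -0.36]
head deg 104.8463555833037 radius 0.21211198556062316
[[-0.0056, -0.0201, 0.0], [-0.0036, -0.0206, -0.0], [-0.0015, -0.0208, -0.0], [0.0006, -0.0209, 0.0], [0.0026, -0.0207, 0.0], [0.0047, -0.0204, -0.0], [0.0067, -0.0198, -0.0]]
end tcp [ 0.5611 -0.1583  0.2808]
top head_bar [([0.7045, -0.1554, 0.3212], 0.69)]
scene head_bar [([0.7053, -0.1605, 0.3213], 0.98), ([0.5291, -0.1606, 0.0822], 0.57)]
```

Bar gripped (opening 14.4–15 mm). Swing down along the arc.

Emit:
arm_command --plan '[[[-0.0055,-0.02,0,0,0,0,0],[-0.0035,-0.0205,0,0,0,0,0],[-0.0015,-0.021,0,0,0,0,0],[0.0005,-0.021,0,0,0,0,0],[0.0025,-0.0205,0,0,0,0,0],[0.0045,-0.0205,0,0,0,0,0]]]'

```text
t: 25.7
tool_pos: [0.5932, -0.1666, 0.2958]
tool_rot: [1.206, 1.178, -1.152]
contact_force: [1.3, 1.3, 3.3]
opening: 0.0147
```

```bash
python3 - <<'E'
from h import *
settle(2); arc(25,8,.036)
M=shot('scene'); marks('scene',M,['head_bar'])
E
```

```text
t 25.8 p [ 0.5906 -0.1667  0.2954] h 1.64 down [ 0.048 -0.007 -0.999] F [-3.6  1.9  6.1] op 0.0146 q [-0.4  -0.05  1.56  0.01  1.58 -0.43]
head deg 73.4378699538442 radius 0.21185189068974372
[[0.0061, -0.0214, -0.0], [0.0084, -0.0206, 0.0], [0.0105, -0.0196, 0.0], [0.0125, -0.0184, -0.0], [0.0144, -0.017, 0.0], [0.0161, -0.0153, -0.0], [0.0176, -0.0136, 0.0], [0.0189, -0.0116, -0.0]]
end tcp [ 0.4532 -0.1615  0.1895]
scene head_bar []
```

Emit:
arm_command --plan '[[[0.006,-0.0215,0,0,0,-0.4,0],[0.0085,-0.0205,0,0,0,-0.4,0],[0.0105,-0.0195,0,0,0,-0.4,0],[0.0125,-0.0185,0,0,0,-0.4,0],[0.0145,-0.017,0,0,0,-0.4,0],[0.016,-0.0155,0,0,0,-0.4,0],[0.0175,-0.0135,0,0,0,-0.4,0]]]'

```text
t: 26.48
tool_pos: [0.4788, -0.1692, 0.2235]
tool_rot: [1.193, 1.194, -1.167]
contact_force: [-10.4, 4.7, 11.9]
opening: 0.0146
```

```bash
python3 - <<'E'
from h import *
settle(2); arc(0,6,.036)
E
```

```text
t 26.58 p [ 0.4756 -0.1692  0.2197] h 1.83 down [ 0.023 -0.008 -1.   ] F [-13.6   2.    7.2] op 0.0144 q [-0.49 -0.27  1.89  0.    1.5  -0.52]
head deg 35.229593255643394 radius 0.20870755294918802
[[0.0175, -0.0126, 0.0], [0.0187, -0.0108, 0.0], [0.0197, -0.0088, -0.0], [0.0205, -0.0067, -0.0], [0.0211, -0.0046, 0.0], [0.0214, -0.0024, -0.0]]
end tcp [ 0.4281 -0.1622  0.102 ]
```

Emit:
arm_command --plan '[[[0.0175,-0.0125,-0.001,0,0,-0.3,0],[0.0185,-0.011,-0.001,0,0,-0.3,0],[0.0195,-0.009,-0.001,0,0,-0.3,0],[0.0205,-0.0065,-0.001,0,0,-0.3,0]]]'

```text
t: 26.92
tool_pos: [0.4389, -0.1703, 0.1519]
tool_rot: [1.176, 1.208, -1.191]
contact_force: [-10.5, 0.2, 6.0]
opening: 0.0148
```

```bash
python3 - <<'E'
from h import *
settle(2); arc(0,3,.036)
M=shot('scene'); marks('scene',M,['head_bar'])
E
```

```text
t 27.02 p [ 0.4375 -0.1702  0.148 ] h 1.76 down [ 0.001 -0.017 -1.   ] F [-7.7 -4.2  0.5] op 0.0148 q [-0.52 -0.3   2.03 -0.01  1.4  -0.55]
head deg 12.831602160315295 radius 0.20932747646208
[[0.0152, -0.0039, 0.0], [0.0155, -0.0027, 0.0], [0.0156, -0.0016, -0.0]]
end tcp [ 0.4281 -0.1622  0.102 ]
scene head_bar [([0.4399, -0.1632, 0.1878], 0.96)]
```

Emit:
arm_command --plan '[[[0.015,-0.004,-0.001,0,0,0,0],[0.013,-0.0025,-0.001,0,0,0,0],[0.01,-0.001,0,0,0,0,0]]]'

```text
t: 27.37
tool_pos: [0.4296, -0.1706, 0.1137]
tool_rot: [1.172, 1.213, -1.199]
contact_force: [-5.6, 3.3, 3.3]
opening: 0.0148
```

```bash
python3 - <<'E'
from h import *
settle(2); arc(0,1,.036)
M=shot('scene'); marks('scene',M,['head_bar']); M=shot('top'); marks('top',M,['head_bar'])
E
```

```text
t 27.47 p [ 0.4293 -0.1705  0.1123] h 1.69 down [-0.005 -0.018 -1.   ] F [-3.9 -0.8 -1.7] op 0.015 q [-0.53 -0.28  2.08 -0.02  1.34 -0.55]
head deg 2.83093841044768 radius 0.21032395012844676
[[0.0104, -0.0009, -0.0]]
end tcp [ 0.4281 -0.1622  0.102 ]
scene head_bar [([0.4316, -0.1663, 0.1522], 0.72), ([0.6117, -0.4398, 0.0024], 0.71)]
top head_bar []
```

Emit:
arm_command --plan '[[[0.006,-0.0005,0,0,0,0,0],[0.005,0,0,0,0,0,0]]]'

```text
t: 27.83
tool_pos: [0.4283, -0.1706, 0.1047]
tool_rot: [1.17, 1.216, -1.201]
contact_force: [-7.7, 1.3, 3.2]
opening: 0.0147
```

Emit:
arm_command --plan '[[[0.005,0,0,0,0,0,0],[0.005,0,0,0,0,0,0]]]'

```text
t: 28.0
tool_pos: [0.4274, -0.1705, 0.0961]
tool_rot: [1.169, 1.22, -1.203]
contact_force: [-7.5, 1.6, 3.0]
opening: 0.0146
```

```bash
python3 - <<'E'
from h import *
settle(1)
M=shot('scene'); marks('scene',M,['head_bar']); M=shot('top'); marks('top',M,['head_bar'])
E
```

```text
t 28.05 p [ 0.4274 -0.1705  0.0953] h 1.72 down [-0.012 -0.017 -1.   ] F [-5.2 -0.5 -0.4] op 0.0144 q [-0.53 -0.26  2.09 -0.02  1.31 -0.55]
scene head_bar [([0.4286, -0.1645, 0.1396], 0.68)]
top head_bar [([0.6351, -0.1573, 0.1281], 0.56)]
```

Emit:
arm_command --plan '[[[0.005,0,0,0,0,0,0],[0.005,0,0,0,0,0,0]]]'

```text
t: 28.42
tool_pos: [0.4271, -0.1706, 0.0942]
tool_rot: [1.168, 1.226, -1.207]
contact_force: [-19.8, 9.3, 33.0]
opening: 0.0143
```

```bash
python3 - <<'E'
from h import *
settle(1)
M=shot('scene'); marks('scene',M,['head_bar','bolt_knob','knob'])
E
```

```text
t 28.47 p [ 0.4271 -0.1706  0.0943] h 1.74 down [-0.018 -0.015 -1.   ] F [-17.8   8.   24.9] op 0.0146 q [-0.53 -0.25  2.09 -0.02  1.32 -0.55]
scene head_bar [([0.4303, -0.1624, 0.1369], 0.79)]
scene bolt_knob [([0.4295, -0.0354, 0.1407], 0.64), ([0.4749, -0.4543, -0.0018], 0.6)]
scene knob [([0.5283, -0.2667, 0.1319], 0.86)]
```

The head stopped firmly (33 N) with the bar at z 0.137. I'll release it, rise, and go to the bolt knob's left side with the fingers closed.

Emit:
arm_command --plan '[[[0,0,0,0,0,0,0.042],[0,0,0,0,0,0,0.042],[0,0,0,0,0,0,0.042],[-0.02,0,0,0,0,0,0.042],[-0.03,0,0,0,0,0,0.042],[-0.03,0,0,0,0,0,0.04],[-0.015,0,0,0,0,0.5,0.0]]]'

```text
t: 29.25
tool_pos: [0.4314, -0.1684, 0.1933]
tool_rot: [1.173, 1.218, -1.194]
contact_force: [0.3, -0.1, 0.6]
opening: 0.0291
```

```bash
python3 - <<'E'
from h import *
settle(3)
M=shot('scene'); marks('scene',M,['head_bar','bolt_knob']); M=shot('wrist'); marks('wrist',M,['head_bar','bolt_knob','cartridge'])
s=rows([.429,.020,.16],rot(1.7),0)
E
```

```text
t 29.4 p [ 0.4305 -0.1683  0.1908] h 1.86 down [-0.006 -0.013 -1.   ] F [ 0.2  0.  -0.8] op 0.0067 q [-0.52 -0.34  1.99 -0.01  1.49 -0.56]
scene head_bar [([0.4288, -0.168, 0.138], 0.97)]
scene bolt_knob [([0.487, 0.2057, 0.0061], 0.48), ([0.4261, -0.0377, 0.139], 0.46), ([0.4287, -0.1675, 0.135], 0.37)]
wrist head_bar [([0.4247, -0.1646, 0.1402], 0.69)]
wrist bolt_knob []
wrist cartridge []
5 rows [[0.0053, 0.0013, -0.0375, 0.03, 0.11, 0.13, 0], [0.0054, 0.0012, -0.0375, 0.03, 0.11, 0.13, 0], [0.0054, 0.0012, -0.0375, 0.03, 0.11, 0.13, 0], [0.0055, 0.0012, -0.0375, 0.03, 0.11, 0.13, 0], [0.0056, 0.0011, -0.0375, 0.03, 0.11, 0.13, 0]]
```

Emit:
arm_command --plan '[[[0.004,0,-0.034,0,0,0,0],[0.006,0,-0.037,0,0,0,0],[0.006,0,-0.037,0,0,0,0],[0.006,0,-0.037,0,0,0,0],[0.003,0,-0.028,0,0,0,0],[0,0,-0.012,0,0,0,0]]]'

```text
t: 30.25
tool_pos: [0.4218, 0.0205, 0.1572]
tool_rot: [1.179, 1.222, -1.208]
contact_force: [-0.5, -0.3, 0.1]
opening: 0.0003
```

```bash
python3 - <<'E'
from h import *
settle(3)
M=shot('wrist'); marks('wrist',M,['bolt_knob'])
M=shot('top'); marks('top',M,['bolt_knob'])
s=rows([.4265,.015,.12],rot(1.7),0,n=2)
s=rows([.4265,.015,.088],rot(1.7),0,n=2,start=s)
E
```

```text
t 30.4 p [0.4226 0.0184 0.1581] h 1.22 down [-0.013 -0.012 -1.   ] F [ 0.5 -0.3  0.4] op -0.0001 q [-0.12 -0.42  2.11 -0.01  1.47 -0.14]
wrist bolt_knob []
top bolt_knob [([0.4235, -0.0388, 0.1379], 0.37)]
2 rows [[0.0194, 0.0018, 0.0007, -0.36, 0.33, 0.35, 0], [0.0194, 0.0017, 0.0008, -0.36, 0.33, 0.35, 0]]
2 rows [[0.016, 0.0, 0.0, 0.0, 0.0, 0.0, 0], [0.016, 0.0, 0.0, 0.0, 0.0, 0.0, 0]]
```

Emit:
arm_command --plan '[[[0.018,0.002,0,-0.4,0.3,0.3,0],[0.02,0.002,0,-0.3,0.3,0.3,0],[0.016,0,0,0,0,0,0],[0.01,0,0,0,0,0,0]]]'

```text
t: 30.93
tool_pos: [0.4316, 0.0119, 0.0977]
tool_rot: [1.195, 1.211, -1.187]
contact_force: [0.1, 0.6, -0.6]
opening: -0.0
```

```bash
python3 - <<'E'
from h import *
settle(3); s=rows([.4258,.015,.09],rot(1.7),0,n=1)
im=get_image('wrist'); a=im[60:400,120:520]
s=get_image('scene')[150:280,230:400]
cv2.imwrite('pics/w8.png',np.hstack([a,cv2.resize(s,(400,340),interpolation=cv2.INTER_CUBIC)])[:,:,::-1])
E
```

```text
t 31.08 p [0.4315 0.0124 0.0985] h 1.35 down [ 0.009 -0.002 -1.   ] F [ 0.6  0.6 -0.7] op -0.0001 q [-0.14 -0.36  2.16 -0.    1.33 -0.17]
1 rows [[0.0084, -0.0057, -0.0028, -0.35, 0.16, -0.5, 0]]
```

View pics/w8.png

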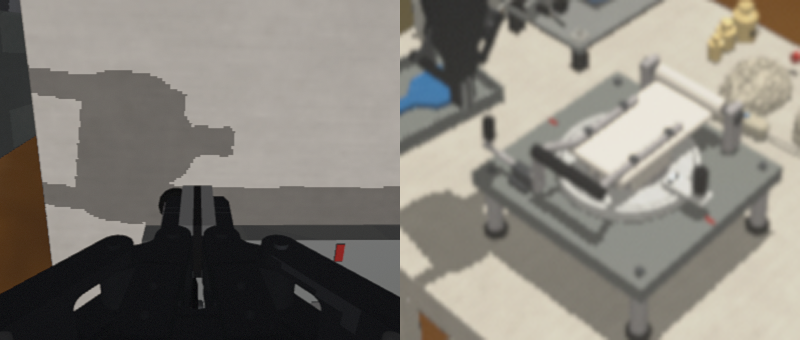

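The scene crop shows the head lying flat and shut. The wrist crop shows the bolt knob's left edge at (158,200) against the finger centre at 198, so the knob sits about 8–10 mm to the −x side. Shifting over, then pushing.

Emit:
arm_command --plan '[[[0.005,-0.005,-0.001,-0.3,0,-0.4,0],[0.004,-0.003,0,0,0,0,0]]]'

```text
t: 31.35
tool_pos: [0.4268, 0.0129, 0.0938]
tool_rot: [1.189, 1.213, -1.182]
contact_force: [0.2, 0.6, -1.0]
opening: -0.0001
```

```bash
python3 - <<'E'
from h import *
settle(3); s=rows([.4232,.000,.09],rot(1.7),0,n=3)
E
```

```text
t 31.5 p [0.4264 0.013  0.0932] h 1.69 down [ 0.009 -0.004 -1.   ] F [-0.1 -0.8 -0.5] op -0.0004 q [-0.14 -0.37  2.18 -0.    1.32 -0.17]
3 rows [[0.0011, -0.0012, 0.0043, -0.0, 0.08, -0.18, 0], [0.0011, -0.0012, 0.0043, -0.0, 0.08, -0.18, 0], [0.0011, -0.0012, 0.0043, -0.0, 0.08, -0.18, 0]]
```

Emit:
arm_command --plan '[[[0.001,-0.001,0.006,0,0,0,0],[0.001,-0.001,0.008,0,0,0,0],[0.001,-0.001,0.007,0,0,0,0],[0,0,0.006,0,0,0,0]]]'

```text
t: 31.83
tool_pos: [0.4243, -0.0155, 0.0907]
tool_rot: [1.187, 1.213, -1.18]
contact_force: [0.6, 0.1, 0.7]
opening: -0.0
```

Emit:
arm_command --plan '[[[0,0,0.006,0,0,0,0],[0,0,0.006,0,0,0,0]]]'

```text
t: 32.0
tool_pos: [0.4247, -0.0289, 0.0909]
tool_rot: [1.189, 1.213, -1.18]
contact_force: [0.3, 1.9, -0.3]
opening: 0.0
```

```bash
python3 - <<'E'
from h import *
settle(1)
for c in ['top','scene']:
    M=shot(c); marks(c,M,['bolt_knob'])
E
```

```text
t 32.05 p [ 0.4247 -0.0299  0.0908] h 1.74 down [ 0.011 -0.004 -1.   ] F [ 0.4 -0.5 -0.7] op -0.0002 q [-0.24 -0.37  2.18 -0.    1.32 -0.27]
top bolt_knob []
scene bolt_knob [([0.4268, -0.0486, 0.1412], 0.47)]
```

Emit:
arm_command --plan '[[[0,0,0.006,0,0,0,0],[0,0,0.005,0,0,0,0],[0,0,0.004,0,0,0,0]]]'

```text
t: 32.5
tool_pos: [0.425, -0.0428, 0.0908]
tool_rot: [1.187, 1.216, -1.178]
contact_force: [-0.2, 2.3, 1.8]
opening: 0.0001
```

Emit:
arm_command --plan '[[[0,0,0.004,0,0,0,0],[0,0,0.004,0,0,0,0]]]'

```text
t: 32.67
tool_pos: [0.4251, -0.0481, 0.0908]
tool_rot: [1.195, 1.223, -1.174]
contact_force: [-0.3, 24.9, 7.2]
opening: 0.0003
```

```bash
python3 - <<'E'
from h import *
settle(1)
for c in ['top','scene']:
    M=shot(c); marks(c,M,['bolt_knob','head_bar'])
E
```

```text
t 32.72 p [ 0.4251 -0.0479  0.0908] h 1.89 down [ 0.009  0.009 -1.   ] F [-1.5 15.4  4.2] op -0.0003 q [-0.29 -0.36  2.17  0.01  1.32 -0.33]
top bolt_knob [([0.6103, -0.4435, 0.0015], 0.47)]
top head_bar [([0.4292, -0.1671, 0.1367], 0.71), ([0.4883, 0.2023, -0.001], 0.7)]
scene bolt_knob [([0.4289, -0.0619, 0.1418], 0.63), ([0.6358, -0.1636, 0.1277], 0.24)]
scene head_bar [([0.4279, -0.1653, 0.1392], 0.56)]
```

Firm stop at the expected place. I'll back away, rise, and check.

Emit:
arm_command --plan '[[[0,0,-0.012,0,0,0,0],[0,0,-0.02,0,0,0,0],[-0.03,0,-0.02,0,0,0,0],[-0.04,0,-0.01,0,0,0,0],[-0.04,0,0,0,0,0,0],[-0.03,0,0,0,0,0,0]]]'

```text
t: 33.52
tool_pos: [0.4162, 0.0143, 0.2261]
tool_rot: [1.186, 1.236, -1.188]
contact_force: [-0.2, 0.2, 0.9]
opening: -0.0002
```

```bash
python3 - <<'E'
from h import *
settle(3)
for c in ['top','scene']:
    M=shot(c); marks(c,M,['bolt_knob','head_bar','knob','scraper','tool_tray','cup_a','timer'])
im=get_image('top'); s=get_image('scene')
cv2.imwrite('pics/f.png',np.hstack([cv2.resize(im[150:260,190:310],(436,400),interpolation=cv2.INTER_CUBIC),cv2.resize(s[170:270,270:370],(364,400),interpolation=cv2.INTER_CUBIC)])[:,:,::-1])
E
```

```text
t 33.67 p [0.4179 0.0137 0.2268] h 1.82 down [-0.004  0.006 -1.   ] F [ 0.1 -0.3 -0.7] op 0.0 q [-0.15 -0.49  2.04  0.01  1.6  -0.18]
top bolt_knob [([0.5309, -0.2664, 0.1391], 0.48), ([0.4224, -0.067, 0.1385], 0.41)]
top head_bar [([0.4262, -0.1649, 0.1335], 0.65)]
top knob [([0.4798, 0.2017, -0.0039], 0.65), ([0.5321, -0.2657, 0.1387], 0.6)]
top scraper [([0.4892, 0.2021, 0.0006], 0.5)]
top tool_tray [([0.4828, 0.1968, -0.0064], 0.77)]
top cup_a [([0.5348, -0.4805, 0.0011], 0.76), ([0.526, -0.1636, 0.0809], 0.75), ([0.6112, -0.4438, -0.001], 0.68)]
top timer [([0.4676, -0.4578, -0.0015], 0.79)]
scene bolt_knob [([0.4308, -0.0661, 0.1415], 0.39)]
scene head_bar [([0.4271, -0.1638, 0.1386], 0.78)]
scene knob [([0.5269, -0.2657, 0.1323], 0.66)]
scene scraper [([0.4893, 0.2072, 0.0057], 0.67)]
scene tool_tray []
scene cup_a [([0.6112, -0.4403, 0.0023], 0.9), ([0.5278, -0.4833, 0.0013], 0.77)]
scene timer [([0.4714, -0.455, -0.0032], 0.77)]
```

View pics/f.png

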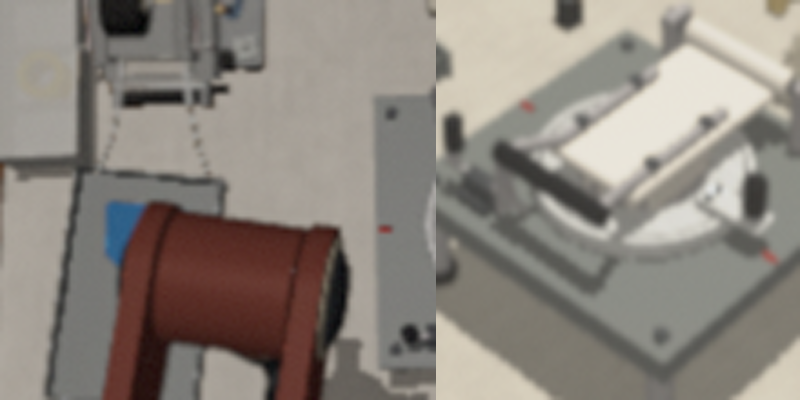

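The bolt knob reads y ≈ −0.0665 in both cameras, about 30 mm of travel. The head is flat and shut, the scraper is in the tray, and the cups and timer read where they started. Handing in.

```bash
python3 -c "
from station import *
print(finish_job())"
```

```text
the job is handed in; nothing more can be done
None
```

The slicer job is done and handed in at about 34 s on the robot's clock. `finish_job` gave no verdict, so what follows rests on my own last checks.

- **Scraper:** it lies in the steel tray, about 6 mm from the tray's centre in the networks' readings.
- **Cartridge:** I turned it about 50° by its knob. It dropped about 9 mm onto its seat and then stopped firmly (about 15 N).
- **Head:** I swung it down by its bar until it stopped at about 33 N. The bar read 0.134 m (top camera) and 0.139 m (scene camera) above the table, against 0.138 m when shut.
- **Bolt:** I pushed it to a firm stop (about 25 N). Its knob now reads y ≈ −0.0665 m in both cameras, about 30 mm of travel.
- **Cups and timer:** they read within about 6 mm of their starting positions, which is about the networks' error. The gripper is clear of everything.

**What disagreed or failed:**
- The finger pads end about 27 mm short of the reported tool point, not at it as the text says. My first closes on the scraper missed because of this, so I worked from the measured tip height afterwards.
- The networks sometimes mistook other objects for the knobs or missed them. I checked those readings against the known geometry.
- I did not inspect the bolt in the eye close up; its position rests on the knob readings and the firm stop.

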